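# Release the hold-down star, pack the dried sample tins, close the carton

## Task

Free the sample tins on the stand by pulling up the sprung collar and turning it until it drops into its released position, then put every sample tin, from the stand and from the cork mat, upright inside the open carton. Close the carton by folding both short flaps down flat first, then both long flaps down flat over them, and leave the collar turned back and dropped home in its locked position. Leave the other things on the bench where they are.

Things in the scene. Friction and masses are not known exactly. Their poses are not given: they have to be found in the camera images.
- stand: Hold-down stand, fixed: round aluminium plate 260 mm across, 4 mm thick, with an upright post at its centre. Origin: centre of the plate's underside, on the bench. Up to three tins stand on the plate about 92 mm from the post, at the stand's own yaw 0, 120 and 240 degrees. The post's cap, 22 mm across, tops out 112 mm above the bench.
- collar_grip (a point): Grip point of the sprung collar, on the post's axis, 78 mm above the bench when down. The collar is a round knurled steel sleeve, 40 mm across, 55 to 91 mm above the bench; below it a star (60 mm flange, three arms 14 mm wide, 105 mm long from the axis, 49 to 55 mm above the bench) turns with it. Locked, the arms lie just over the tins; released, midway between them.
- collar_lift (a joint): Pull of the collar up the post, m: 0 down, 0.014 upper stop. Spring and weight push it down with 4.5 N at 0, 8 N at the top. A latch lets it turn only when lifted over 8 mm (use 12). Let go part way round, it stays up at about 7 mm; let go at either end of the turn, it drops to 0.
- collar_turn (a joint): Turn of the collar, rad, growing anticlockwise seen from above: 0 locked (stop), 1.047 (60 degrees, stop) released. It drops home within about 0.1 rad of either end, with that much free play. Turning takes under 0.1 N m.
- carton: Cardboard carton, fixed: open top, outside 130 mm along its own x, 250 mm along its own y, walls 60 mm high, walls and floor 4 mm thick. Origin: centre of its underside, on the bench. Four flaps are hinged on its rim; the creases are stiff, so a flap stays where it is left; about 1 N at its edge moves it.
- tin1_mid (a point): Centre (half-way up, 21 mm above its underside) of a closed round aluminium sample tin, 40 mm in diameter (lid 41 mm), 42 mm high, about 70 g, z axis up. At the start it stands on the stand under an arm of the star, at the stand's yaw 0, if it is there at all.
- tin2_mid (a point): Centre (half-way up, 21 mm above its underside) of a closed round aluminium sample tin, 40 mm in diameter (lid 41 mm), 42 mm high, about 70 g, z axis up. At the start it stands on the stand under an arm of the star, at the stand's yaw 120 degrees, if it is there at all.
- tin3_mid (a point): Centre (half-way up, 21 mm above its underside) of a closed round aluminium sample tin, 40 mm in diameter (lid 41 mm), 42 mm high, about 70 g, z axis up. At the start it stands on the stand under an arm of the star, at the stand's yaw 240 degrees, if it is there at all.
- tin4_mid (a point): Centre (half-way up, 21 mm above its underside) of a closed round aluminium sample tin, 40 mm in diameter (lid 41 mm), 42 mm high, about 70 g, z axis up. At the start it stands on a round cork mat (110 mm across, 4 mm thick) on the bench, if it is there at all.
- flap_long_near (a joint): Angle of the long flap hinged along the carton's own -x wall, rad: 0 flat closed, 1.57 upright, about 2.1 at the start (leaning outwards), at most 2.4. 246 mm wide, spanning the carton along y, 62 mm from crease to free edge, 3 mm thick; its crease lies 63 mm from the carton's centre, 65 mm above the bench.
- flap_long_far (a joint): Angle of the long flap hinged along the carton's own +x wall, rad: 0 flat closed, 1.57 upright, about 2.1 at the start (leaning outwards), at most 2.4. 246 mm wide, spanning the carton along y, 62 mm from crease to free edge, 3 mm thick; its crease lies 63 mm from the carton's centre, 65 mm above the bench.
- flap_short_right (a joint): Angle of the short flap hinged along the carton's own -y wall, rad: 0 flat closed, 1.57 upright, about 2.1 at the start (leaning outwards), at most 2.4. 120 mm wide, 62 mm from crease to free edge, 3 mm thick; its crease lies 123 mm from the carton's centre, 62 mm above the bench.
- flap_short_left (a joint): Angle of the short flap hinged along the carton's own +y wall, rad: 0 flat closed, 1.57 upright, about 2.1 at the start (leaning outwards), at most 2.4. 120 mm wide, 62 mm from crease to free edge, 3 mm thick; its crease lies 123 mm from the carton's centre, 62 mm above the bench.
- dish: Bystander, not part of the job: white porcelain dish, 72 mm across, 28 mm high. Origin at its underside.
- bottle: Bystander, not part of the job: amber glass jar with black cap, 66 mm across, 130 mm high. Origin at its underside.
- beaker: Bystander, not part of the job: glass beaker, 64 mm across, 85 mm high. Origin at its underside.
- spatula: Bystander, not part of the job: steel spatula about 165 mm long, lying flat. Origin at its underside.
- tongs: Bystander, not part of the job: steel crucible tongs, 200 mm long, lying flat. Origin at its underside.
There are look-alikes about, which are no part of the job. What is shaped like the part that bears tin3_mid but turquoise is not meant. Leave any orange look-alike of the part that bears tin2_mid alone.

How it is judged:
By the outcome, as a careful person would: the job done as asked, in the order asked, and still so for the second after the job is handed in, with the robot touching nothing.
Of tin1, tin2, tin3, tin4 only 2 to 4 are there at a start; the rules pass over those that are not, and their reading is None.
At some moment in a run one of tin1, tin2, tin3, tin4 may be knocked a few centimetres aside while the robot is not near it.
It also fails if it takes over 210 s, if anything falls off the work surface, if the arm or the gripper's body presses on something with over 40 N, if the wrist force passes 120 N, or if a joint passes its speed limit or range.

## Robot

A 6-joint arm with a two-finger parallel gripper is mounted at the origin on the work surface. World frame = base frame: x ahead of the robot, y to its left, z up, the work surface at z = 0. Lengths are in m, angles in rad, forces in N, time in s.
With the tool pointing down it reaches from about 0.3 to 0.85 m from the base axis. Payload 5.4 kg.
Tool frame: the origin (TCP) lies at the very end of the fingers, on their centre line; the grasp point (between the pads) lies arm.tcp_to_grasp behind it (arm.tcp_to_grasp is the distance from the TCP to the grasp point, in m); y points along the fingers, x is the direction in which the jaws open and shut, and the axes are right-handed (so a half turn about y gives the same grasp; the last joint's range is limited). The gripper opens to 85 mm and grips with 20 to 120 N. Pads are 22 mm wide; open, the fingers measure 114 mm over their backs; the gripper's body (76 mm by 85 mm) begins 54 mm behind the grasp point. The pads swing forward as they close: fully open they stand 13 mm farther back than shut.
Start: joints at [0.924, 0.158, 1.597, -0, 1.386, -0.21], TCP at [0.243, 0.521, 0.211] pointing down, gripper open.
Joint ranges: [-2.91, 2.91], [-0.94, 2.29], [0.18, 2.7], [-1.29, 4.43], [0.17, 2.64], [-3, 3]. Speed limits (rad/s): [2.57, 2.57, 3.14, 3.14, 3.14, 3.14].

## Interface

Orientations are given as a rotation vector (axis times angle).
In Python, from workcell import telemetry, get_image, camera_params, job, arm gives the robot as it stands.
- The arm moves only by the tool carry_out, never from a script. Its argument "increments" is text: rows parted by semicolons, each of 7 numbers parted by spaces: the shift along the tool's x, y, z in mm, then the turn, a rotation vector about the tool's x, y, z in degrees, then the gripper's target within -1 to 1 (fully open at 1, half-way at 0, shut at -1). In form: tx ty tz wx wy wz grip; .... A call has exactly 10 rows; each row is the pose to reach, as a shift and turn from the pose commanded when the call began, along the tool's axes at that moment; what a row does not reach only later rows make up. A row lasts 1/8 s, in which the tool goes at most 62.5 mm and 10.7 degrees, less where a joint would pass 70% of its speed; a pose out of reach is approached as far as the arm can. A call with a gripper value outside its range is refused whole. The fingers move at their own pace and stop on an object; the grip force is fixed at half the most. Time passes only in rows, so rows that repeat a pose let the fingers close, or fill a call up. It gives the time, the measured TCP pose, the force and the opening at its end, in the units of the state.
- telemetry.read_state(): the state, without advancing time (a new reading comes with each control period).
- get_image(name): name is "side" or "top" or "wrist"; returns (picture, depth): 384x512x3 uint8, red, green, blue; 384x512 float32, m along the optical axis (not along the pixel's ray), 0 where there is no reading.
- camera_params(name): a dict with "fx", "fy", "cx", "cy" (pixels), "R" (3x3) and "t" (3): a world point X has camera coordinates R X + t; the wrist camera has in their place "T_tool_cam" (4x4, takes a point from camera to tool coordinates, whose origin is the TCP and whose axes are the tool frame's). Camera axes: x right, y down, z forward; pixel columns grow to the right and rows downward; lengths in m; the calibration is good to about 2 mm. A picture is of the moment at which its call begins: read the wrist's pose just before it. camera_params takes no time and is no camera call.
- job.sign_off(): hands the job in, once; it reports no verdict.
The state is a dict: "t": time; "q": joint angles; "dq": joint speeds; "joint_torque": joint torques, N m; "eef_pos": TCP position; "eef_rot": TCP orientation; "wrist_force": force on the tool from outside, world axes, zero at the start; "wrist_torque": the same for the moment, N m; "finger_gap": opening from 0.0 (shut) to 1.0 (fully open).
Only numpy, scipy, OpenCV 4.12 (cv2) and the standard library are available. Lean on these libraries where they do the work, as an engineer would, in place of code of your own. Each camera call takes 0.05 s, during which the arm holds its last target.

## Working session

There is one attempt and no reset: what is moved stays moved. The work goes in short steps, Python scripts to look and compute and a tool call to move; the robot and the scene stay as the last step left them, time stands still between calls to the robot, and variables do not carry over. Pictures are saved under pics/ and viewed, and the job is handed in when it is done.

Besides the shell and the picture viewer there is one more tool, called after "Call:" by a JSON object that holds its "api" and its "payload", one argument or row to a line. carry_out: Moves the arm, as the interface text tells. Its arguments: {"type":"object","properties":{"increments":{"type":"string"}},"required":["increments"]}

```bash
ls; mkdir -p pics; python3 - <<'E'
from workcell import telemetry, get_image, camera_params, job, arm
import cv2
print(telemetry.read_state()); print(arm.tcp_to_grasp)
for n in ("side","top","wrist"):
    p,d=get_image(n); cv2.imwrite(f"pics/{n}0.png",p[:,:,::-1]); 
    import numpy as np; np.save(f"pics/{n}0.npy",d)
    print(n,camera_params(n))
E
```

```text
pics
{'t': 0.0, 'q': array([ 9.23907573e-01,  1.59055445e-01,  1.59822669e+00, -7.44861856e-06,
        1.38619549e+00, -2.10123857e-01]), 'dq': array([-0.00035166, -0.00083211,  0.00181685,  0.00038006, -0.00030553,
       -0.00086674]), 'joint_torque': array([-1.94360575e-03, -3.95996010e+01, -3.31428230e+01, -2.87649291e-04,
        8.50413489e-03, -3.02461757e-06]), 'eef_pos': array([0.24287451, 0.52048943, 0.21031612]), 'eef_rot': array([-1.38541094, -0.88038866,  0.88328418]), 'wrist_force': array([ 0.26057642,  0.71549576, -0.0723758 ]), 'wrist_torque': array([-0.02894584, -0.04005824,  0.03585922]), 'finger_gap': 1.0006608837347963}
0.0187
side {'fx': 463.3209487179095, 'fy': 463.3209487179095, 'cx': 244.7234307164205, 'cy': 185.41847129777895, 'R': array([[ 0.89671376, -0.44244576,  0.01209087],
       [-0.26943284, -0.56733019, -0.77816605],
       [ 0.35115578,  0.69453453, -0.6279422 ]]), 't': array([-0.52170978,  0.16402545,  1.05173421])}
top {'fx': 434.8437700980266, 'fy': 434.8437700980266, 'cx': 261.26469101664463, 'cy': 188.35031480026908, 'R': array([[-0.02126738, -0.99973176, -0.00917065],
       [-0.98735662,  0.02244354, -0.15691779],
       [ 0.15708152,  0.00571747, -0.98756909]]), 't': array([-0.03041231,  0.54655147,  1.2800528 ])}
wrist {'fx': 287.4331253679473, 'fy': 287.4331253679473, 'cx': 257.31808836739276, 'cy': 189.00628275720442, 'T_tool_cam': array([[ 9.99999961e-01, -2.02993585e-04,  1.89362885e-04,
         6.39904500e-04],
       [-2.36027208e-04, -2.62625984e-01,  9.64897682e-01,
        -1.62229593e-01],
       [-1.46136425e-04, -9.64897689e-01, -2.62626022e-01,
         6.69831718e-02],
       [ 0.00000000e+00,  0.00000000e+00,  0.00000000e+00,
         1.00000000e+00]])}
```

View pics/top0.png

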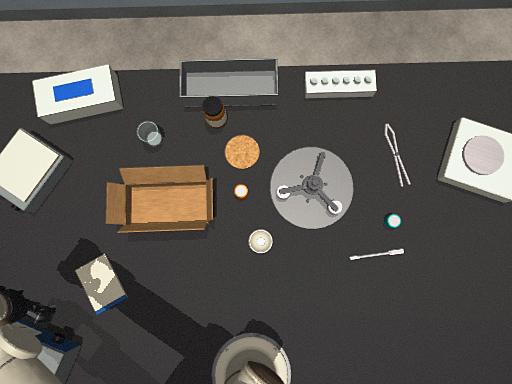

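View pics/side0.png

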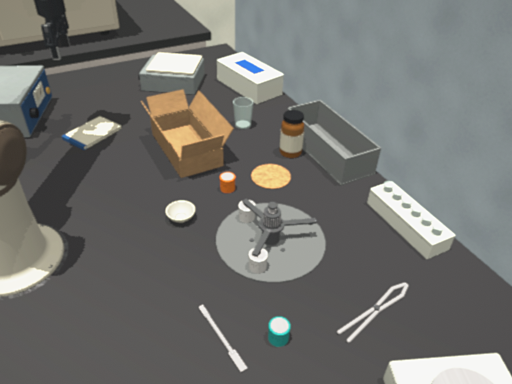

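View pics/wrist0.png

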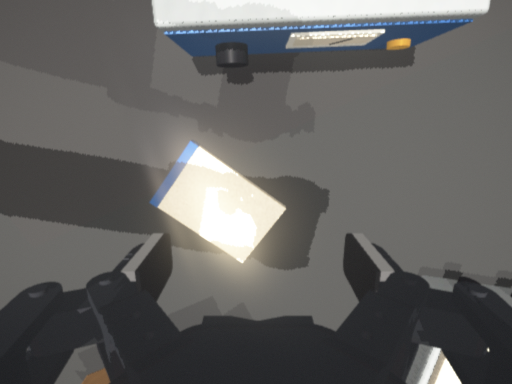

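```bash
cat > h.py <<'E'
import numpy as np, cv2
from workcell import telemetry, get_image, camera_params, job, arm
from scipy.spatial.transform import Rotation as Rn
C={n:camera_params(n) for n in ("side","top","wrist")}
def wcam():
    s=telemetry.read_state(); T=np.eye(4); T[:3,:3]=Rn.from_rotvec(s['eef_rot']).as_matrix(); T[:3,3]=s['eef_pos']
    Tw=T@C['wrist']['T_tool_cam']; Ri=Tw[:3,:3].T; return Ri,-Ri@Tw[:3,3]
def RT(n,w=None): return w if n=='wrist' else (C[n]['R'],C[n]['t'])
def back(n,u,v,z,w=None):  # world point from depth
    c=C[n];R,t=RT(n,w); p=np.array([(u-c['cx'])/c['fx']*z,(v-c['cy'])/c['fy']*z,z]); return R.T@(p-t)
def plane(n,u,v,h,w=None):
    c=C[n];R,t=RT(n,w); o=-R.T@t; d=R.T@np.array([(u-c['cx'])/c['fx'],(v-c['cy'])/c['fy'],1]); return o+d*(h-o[2])/d[2]
def proj(n,X,w=None):
    c=C[n];R,t=RT(n,w); p=(R@np.asarray(X,float).T).T+t; return np.c_[p[...,0]/p[...,2]*c['fx']+c['cx'],p[...,1]/p[...,2]*c['fy']+c['cy']] if p.ndim>1 else np.array([p[0]/p[2]*c['fx']+c['cx'],p[1]/p[2]*c['fy']+c['cy']])
def cloud(n,d,w=None):
    c=C[n];R,t=RT(n,w); v,u=np.mgrid[0:384,0:512]
    P=np.stack([(u-c['cx'])/c['fx']*d,(v-c['cy'])/c['fy']*d,d],-1); return (P-t)@R
def crop(p,x0,y0,x1,y1,k,f): cv2.imwrite(f,cv2.resize(p[y0:y1,x0:x1,::-1],None,fx=k,fy=k,interpolation=cv2.INTER_CUBIC))
E
python3 - <<'E'
from h import *
p=cv2.imread('pics/top0.png')[:,:,::-1]
crop(p,90,140,370,260,2.8,'pics/topc.png')
p=cv2.imread('pics/side0.png')[:,:,::-1]
crop(p,140,80,340,290,2.8,'pics/sidec.png')
d=np.load('pics/top0.npy');P=cloud('top',d)
for nm,(u,v) in dict(cap=(313,182),tA=(283,192),tB=(336,208),orange=(241,191),cork=(242,151),teal=(394,221),plate=(290,215)).items():
    print(nm,P[v,u].round(4),plane('top',u,v,.046).round(4))
E
```

```text
cap [ 0.5495 -0.1922  0.1144] [ 0.5612 -0.2001  0.046 ]
tA [ 0.5314 -0.1077  0.0542] [ 0.5326 -0.1081  0.046 ]
tB [ 0.4799 -0.2654  0.0499] [ 0.4803 -0.266   0.046 ]
orange [0.5392 0.0194 0.0414] [0.5385 0.0192 0.046 ]
cork [0.6728 0.0163 0.0068] [0.663  0.0144 0.046 ]
teal [ 0.4377 -0.4384  0.0422] [ 0.4374 -0.4373  0.046 ]
plate [ 0.4662 -0.1295  0.0049] [ 0.4623 -0.127   0.046 ]
```

View pics/topc.png

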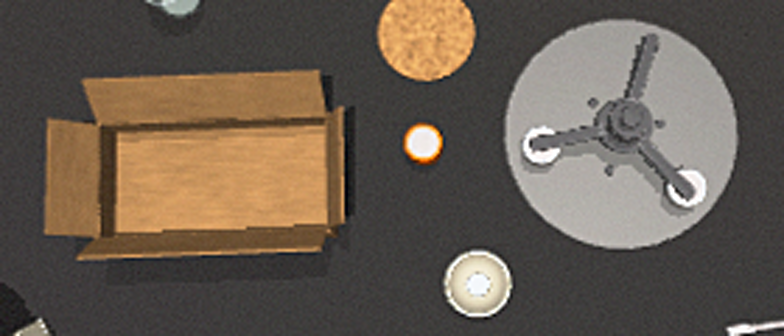

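View pics/sidec.png

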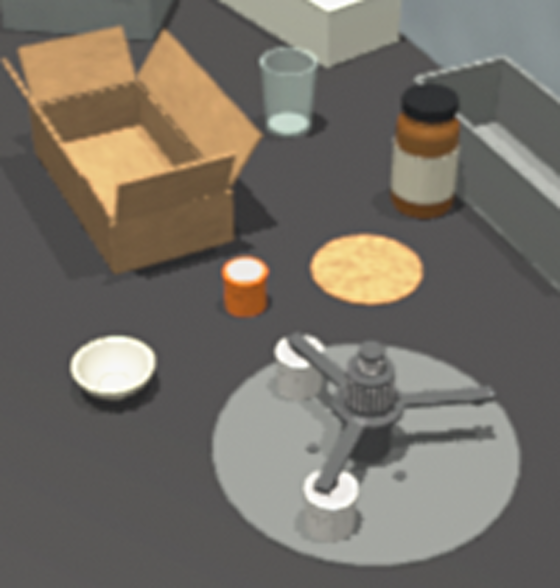

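```bash
python3 - <<'E'
from h import *
from scipy.optimize import least_squares
for n in ('top','side'):
    d=np.load(f'pics/{n}0.npy');P=cloud(n,d);p=cv2.imread(f'pics/{n}0.png')
    if n=='top':
        print('bench z',np.median(P[260:330,330:380,2]))
    # plate mask
    near=np.hypot(P[...,0]-.55,P[...,1]+.2)<.17
    m=(near&(P[...,2]<.02)&(P[...,2]>-.02)&(p.mean(-1)>95)&(p.max(-1)-p.min(-1)<25)).astype(np.uint8)
    m=cv2.morphologyEx(m,cv2.MORPH_OPEN,np.ones((3,3)))
    cs,_=cv2.findContours(m,0,1);c=max(cs,key=cv2.contourArea);hull=cv2.convexHull(c)[:,0]
    W=np.array([plane(n,u,v,.004)[:2] for u,v in hull])
    r=least_squares(lambda q:np.hypot(W[:,0]-q[0],W[:,1]-q[1])-q[2],[.55,-.19,.13],loss='soft_l1',f_scale=.002)
    print(n,'plate',r.x)
    # white lids
    m2=(near&(P[...,2]>.035)&(P[...,2]<.054)&(p.min(-1)>170)).astype(np.uint8)
    k,l,st,ce=cv2.connectedComponentsWithStats(m2)
    for i in range(1,k):
        if st[i,4]>15:
            c=np.argwhere(l==i); W=np.array([plane(n,u,v,.046)[:2] for v,u in c])
            print(n,'lid',st[i,4],ce[i],W.mean(0), W.min(0),W.max(0))
    # star arms: z .05-.06
    m3=near&(P[...,2]>.048)&(P[...,2]<.062)&(p.max(-1)<110)
    Q=P[m3][:,:2]-r.x[:2]; rr=np.hypot(*Q.T); a=np.degrees(np.arctan2(Q[:,1],Q[:,0]))[(rr>.05)&(rr<.11)]
    h,e=np.histogram(a,bins=np.arange(-180,181,6)); print([(int(e[i]),int(h[i])) for i in range(60) if h[i]>3])
    # carton
    b=(p[...,2].astype(int)-p[...,0]>35)&(P[...,1]>.05)&(P[...,1]<.5)&(P[...,0]>.35)&(P[...,0]<.75)
    f=b&(P[...,2]<.012)&(P[...,2]>-.003)
    Q=P[f][:,:2].astype(np.float32); print(n,'floor',cv2.minAreaRect(Q),len(Q))
    Q=P[b&(P[...,2]>.1)]; print('flaptops',Q.min(0),Q.max(0))
E
```

```text
bench z -0.00019493563998688052
top plate [ 0.55318937 -0.19868843  0.12992092]
top lid 77 [282.45454545 191.96103896] [ 0.53275694 -0.10640251] [ 0.51709151 -0.12612306] [ 0.5541469  -0.08971595]
top lid 83 [336.39759036 206.80722892] [ 0.48390099 -0.26738785] [ 0.46521835 -0.28419031] [ 0.50455732 -0.24484877]
[(-150, 5), (-144, 21), (-138, 19), (-24, 37), (-18, 18), (90, 4), (96, 23), (102, 16)]
top floor ((0.5450780391693115, 0.23385125398635864), (0.24170154333114624, 0.44151434302330017), 14.827630043029785) 3017
flaptops [0.41731926 0.09693945 0.10002585] [0.74961441 0.40467709 0.12712091]
side plate [ 0.55042106 -0.19990989  0.13143655]
side lid 69 [242.95652174 207.        ] [ 0.52034295 -0.11353147] [ 0.51007146 -0.1318444 ] [ 0.53033966 -0.09149057]
side lid 148 [258.33783784 255.81756757] [ 0.48045256 -0.27080615] [ 0.46063805 -0.28745121] [ 0.50069413 -0.24530079]
[(-144, 4), (-138, 21), (-30, 26), (-24, 13), (102, 25)]
side floor ((0.5919240713119507, 0.2751203179359436), (0.3102753460407257, 0.451883465051651), 0.6409246921539307) 1035
flaptops [0.41474088 0.08679691 0.10000476] [0.74974534 0.4053963  0.12494051]
```

```bash
cat >> h.py <<'E'
def carton_lines(x,y,yaw,fl=(2.1,2.1,2.1,2.1)):
    """fl: near(-x), far(+x), right(-y), left(+y)"""
    L=[]
    def rect(a): 
        for i in range(len(a)): L.append((a[i],a[(i+1)%len(a)]))
    rect([(sx*.061,sy*.121,.004) for sx,sy in ((1,1),(1,-1),(-1,-1),(-1,1))])
    rect([(sx*.065,sy*.125,.06) for sx,sy in ((1,1),(1,-1),(-1,-1),(-1,1))])
    for s,f in ((-1,fl[0]),(1,fl[1])):
        a=s*.063; b=s*(.063-.062*np.cos(f)); z=.065+.062*np.sin(f); rect([(a,-.123,.065),(a,.123,.065),(b,.123,z),(b,-.123,z)])
    for s,f in ((-1,fl[2]),(1,fl[3])):
        a=s*.123; b=s*(.123-.062*np.cos(f)); z=.062+.062*np.sin(f); rect([(-.06,a,.062),(.06,a,.062),(.06,b,z),(-.06,b,z)])
    c,s=np.cos(yaw),np.sin(yaw); T=lambda q:np.array([x+c*q[0]-s*q[1],y+s*q[0]+c*q[1],q[2]])
    return [(T(a),T(b)) for a,b in L]
def overlay(n,p,lines,k,box,f,w=None):
    x0,y0,x1,y1=box; im=cv2.resize(p[y0:y1,x0:x1,::-1],None,fx=k,fy=k,interpolation=cv2.INTER_CUBIC)
    for i,(a,b) in enumerate(lines):
        A=(proj(n,a,w)-(x0,y0)+.5)*k;B=(proj(n,b,w)-(x0,y0)+.5)*k
        cv2.line(im,tuple(int(v) for v in A),tuple(int(v) for v in B),((0,255,0),(255,0,255),(255,255,0),(0,255,255),(255,0,0),(0,0,255))[i//4%6],1,cv2.LINE_AA)
    cv2.imwrite(f,im)
E
python3 - <<'E'
from h import *
n='top';d=np.load(f'pics/{n}0.npy');P=cloud(n,d);p=cv2.imread(f'pics/{n}0.png')
b=(p[...,2].astype(int)-p[...,0]>35)
f=(b&(P[...,2]<.012)&(P[...,2]>-.003)).astype(np.uint8)
k,l,st,ce=cv2.connectedComponentsWithStats(f); i=l[205,165]; c=P[l==i][:,:2].astype(np.float32)
c=c; r=cv2.minAreaRect(c); print(r,len(c))
box=cv2.boxPoints(r);print(box)
x,y=.5045,.325
for u,v in ((105,205),(210,200),(160,170),(165,228)):
   print(P[v,u])
E
```

```text
((0.5087325572967529, 0.2492826133966446), (0.11819987744092941, 0.2368650734424591), 0.8641640543937683) 2811
[[0.44785318 0.36681035]
 [0.45142552 0.1299722 ]
 [0.5696119  0.13175488]
 [0.56603956 0.36859304]]
[0.51079648 0.44831331 0.0007792 ]
[0.50567756 0.10647954 0.10132999]
[0.59671317 0.25184935 0.10609325]
[0.42719594 0.23499982 0.10576791]
```

```bash
python3 - <<'E'
from h import *
L=carton_lines(.508,.249,.02)
for n,b,k in (('top',(90,140,240,260),5),('side',(130,70,250,190),5)):
    p=cv2.imread(f'pics/{n}0.png')[:,:,::-1]; overlay(n,p,L,k,b,f'pics/ov_{n}.png')
E
```

```text
(no output)
```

View pics/ov_top.png

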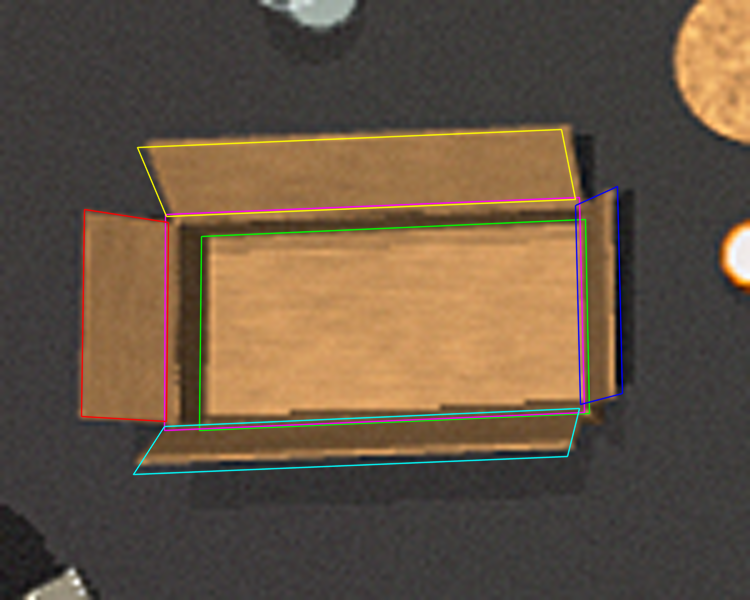

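View pics/ov_side.png

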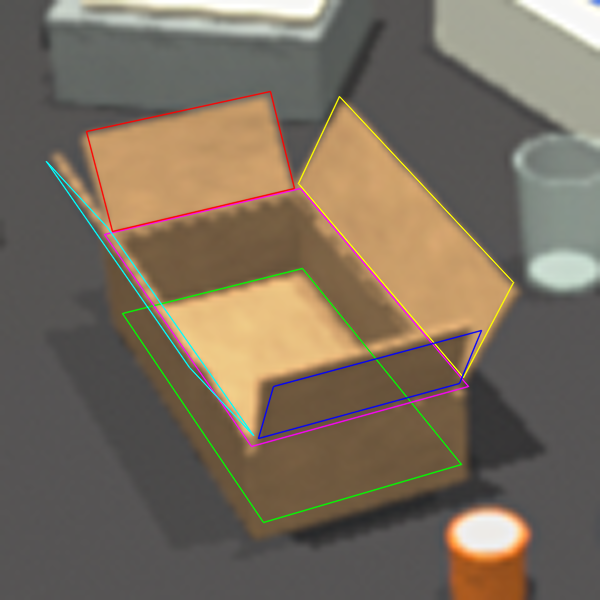

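```bash
cat >> h.py <<'E'
def inc(x,y,z,psi_deg=None,cmd=None):
    s=telemetry.read_state(); R=Rn.from_rotvec(s['eef_rot']).as_matrix(); p=s['eef_pos'] if cmd is None else np.array(cmd)
    d=np.array([x,y,z])-p; t=R.T@d*1000
    psi=np.degrees(np.arctan2(R[1,0],R[0,0])); dp=0
    if psi_deg is not None: dp=(psi_deg-psi+180)%360-180
    print('now',s['eef_pos'].round(4),'psi',round(psi,1),'tilt y',R[:,1].round(3),'q',s['q'].round(2),'gap',round(s['finger_gap'],3),'F',s['wrist_force'].round(1),'t',round(s['t'],2))
    print('t =',t.round(1),' wy=',round(-dp,1),'dist',round(np.linalg.norm(t)))
E
python3 - <<'E'
from h import *
inc(.552,-.199,.16)
E
```

```text
now [0.243  0.5206 0.2106] psi 65.0 tilt y [-0.001 -0.001 -1.   ] q [ 0.92  0.16  1.6  -0.    1.39 -0.21] gap 1.002 F [-0.8 -0.5 -0.6] t 0.15
t = [-521.3   51.1 -584.4]  wy= 0 dist 785
```

Call:
{"api": "carry_out", "payload": {
  "increments": "-20 -10 -22 0 5 0 1; -55 -20 -62 0 10 0 1; -96 -30 -107 0 15 0 1; -137 -39 -153 0 20 0 1; -178 -39 -200 0 25 0 1; -219 -39 -246 0 30 0 1; -260 -39 -292 0 35 0 1; -301 -39 -338 0 40 0 1; -342 -39 -384 0 45 0 1; -383 -39 -430 0 45 0 1"
}}

```text
t: 1.4
eef_pos: [0.4712, -0.0099, 0.2502]
eef_rot: [-1.553, -0.273, 0.272]
wrist_force: [0.5, 0.3, -0.2]
finger_gap: 1.004
```

```bash
python3 - <<'E'
from h import *
inc(.552,-.199,.25,20)
E
```

```text
now [ 0.4712 -0.0099  0.2502] psi 19.9 tilt y [ 0.  0. -1.] q [-0.28 -0.14  1.82  0.    1.46 -0.63] gap 1.004 F [ 0.5  0.3 -0.2] t 1.4
t = [ 1.160e+01  2.000e-01 -2.053e+02]  wy= -0.1 dist 206
```

Call:
{"api": "carry_out", "payload": {
  "increments": "1 0 -25 0 0 0 1; 3 0 -65 0 0 0 1; 6 0 -110 0 0 0 1; 9 0 -155 0 0 0 1; 11 0 -190 0 0 0 1; 12 0 -205 0 0 0 1; 12 0 -205 0 0 0 1; 12 0 -205 0 0 0 1; 12 0 -205 0 0 0 1; 12 0 -205 0 0 0 1"
}}

```text
t: 2.65
eef_pos: [0.5521, -0.1958, 0.2506]
eef_rot: [-1.553, -0.274, 0.274]
wrist_force: [0.5, -0.3, 0.1]
finger_gap: 0.996
```

```bash
cat >> h.py <<'E'
def snap(n,f):
    w=wcam() if n=='wrist' else None
    p,d=get_image(n); cv2.imwrite(f'pics/{f}.png',p[:,:,::-1]); np.savez(f'pics/{f}.npz',p=p,d=d,R=w[0] if w else 0,t=w[1] if w else 0); return p,d,w
def load(f):
    z=np.load(f'pics/{f}.npz'); return z['p'],z['d'],(z['R'],z['t'])
E
python3 - <<'E'
from h import *
p,d,w=snap('wrist','w1')
P=cloud('wrist',d,w)
print(proj('wrist',[.552,-.199,.112],w))
for X in ([.536,-.108,.046],[.4826,-.2594,.046]): print(proj('wrist',X,w))
inc(.552,-.199,.25,20)
E
```

```text
[256.13063321 178.56037966]
[269.57699103  93.02819623]
[191.59393158 191.46371085]
now [ 0.5521 -0.196   0.2505] psi 20.0 tilt y [ 0. -0. -1.] q [-0.55  0.16  1.52  0.    1.46 -0.9 ] gap 0.994 F [ 0.1 -0.2 -0. ] t 2.7
t = [-1.2  0.5 -2.8]  wy= 0.0 dist 3
```

View pics/w1.png

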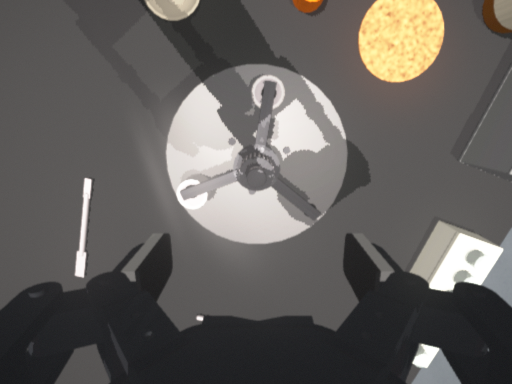

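```bash
python3 - <<'E'
from h import *
from scipy.optimize import least_squares
p,d,w=load('w1')
print(plane('wrist',268.5,93,.046,w),plane('wrist',192,193,.046,w))
g=p.astype(int).mean(-1); E=[]
# radial edges from approx centre
c=proj('wrist',[.552,-.199,.004],w)
for a in np.radians(np.arange(0,360,4)):
    pr=np.array([g[int(round(c[1]+r*np.sin(a))),int(round(c[0]+r*np.cos(a)))] for r in range(78,108)])
    i=np.argmin(np.diff(pr))
    if np.diff(pr)[i]<-35: E.append(plane('wrist',c[0]+(78.5+i)*np.cos(a),c[1]+(78.5+i)*np.sin(a),.004,w)[:2])
E=np.array(E); r=least_squares(lambda q:np.hypot(E[:,0]-q[0],E[:,1]-q[1])-q[2],[.55,-.19,.13],loss='soft_l1',f_scale=.002)
print(r.x,len(E))
crop(p,215,130,300,210,8,'pics/w1c.png')
E
```

```text
[ 0.53476186 -0.10841644  0.046     ] [ 0.48371219 -0.26125008  0.046     ]
[ 0.5518425  -0.19893754  0.12934884] 70
```

View pics/w1c.png

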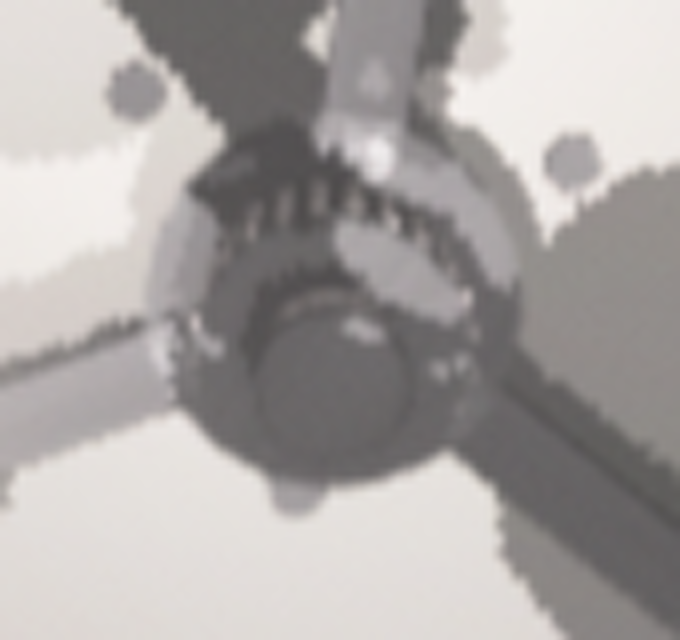

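Call:
{"api": "carry_out", "payload": {
  "increments": "0 20 0 0 0 0 1; 0 50 0 0 0 0 1; 0 85 0 0 0 0 1; 0 120 0 0 0 0 1; 0 145 0 0 0 0 1; 0 165 0 0 0 0 1; 0 180 0 0 0 0 1; 0 188 0 0 0 0 1; 0 188 0 0 0 0 1; 0 188 0 0 0 0 1"
}}

```text
t: 3.95
eef_pos: [0.5528, -0.1969, 0.0632]
eef_rot: [-1.555, -0.275, 0.273]
wrist_force: [0.4, -0.3, -0.4]
finger_gap: 1.0
```

```bash
python3 - <<'E'
from h import *
inc(.552,-.199,.061,20)
E
```

```text
now [ 0.5528 -0.1969  0.0632] psi 20.0 tilt y [ 0.001 -0.001 -1.   ] q [-0.55  0.34  1.69  0.    1.11 -0.9 ] gap 1.0 F [ 0.4 -0.3 -0.4] t 3.95
t = [-1.5  2.2 -1.6]  wy= -0.0 dist 3
```

Call:
{"api": "carry_out", "payload": {
  "increments": "-1.5 1 -1.6 0 0 0 1; -1.5 1 -1.6 0 0 0 1; -1.5 1 -1.6 0 0 0 -1; -1.5 1 -1.6 0 0 0 -1; -1.5 1 -1.6 0 0 0 -1; -1.5 1 -1.6 0 0 0 -1; -1.5 1 -1.6 0 0 0 -1; -1.5 1 -1.6 0 0 0 -1; -1.5 1 -1.6 0 0 0 -1; -1.5 1 -1.6 0 0 0 -1"
}}

```text
t: 5.2
eef_pos: [0.5516, -0.1985, 0.0619]
eef_rot: [-1.554, -0.274, 0.273]
wrist_force: [-1.2, 2.7, 5.5]
finger_gap: 0.432
```

```bash
python3 - <<'E'
from h import *
inc(.552,-.199,.062,20)
E
```

```text
now [ 0.5516 -0.1985  0.0619] psi 20.0 tilt y [ 0.001 -0.    -1.   ] q [-0.55  0.34  1.69  0.    1.11 -0.9 ] gap 0.432 F [-1.2  2.7  5.5] t 5.2
t = [ 0.2 -0.1 -0.6]  wy= -0.0 dist 1
```

Call:
{"api": "carry_out", "payload": {
  "increments": "0 -4 0 0 0 0 -1; 0 -8 0 0 0 0 -1; 0 -12 0 0 0 0 -1; 0 -12.5 0 0 0 0 -1; 0 -12.5 0 0 -8 0 -1; 0 -12.5 0 0 -16 0 -1; 0 -12.5 0 0 -25 0 -1; 0 -12.5 0 0 -34 0 -1; 0 -12.5 0 0 -43 0 -1; 0 -12.5 0 0 -50 0 -1"
}}

```text
t: 6.45
eef_pos: [0.5508, -0.199, 0.0732]
eef_rot: [-1.353, -0.95, 0.952]
wrist_force: [3.2, -3.2, -7.3]
finger_gap: 0.431
```

```bash
python3 - <<'E'
from h import *
s=telemetry.read_state(); print(s['wrist_torque'])
inc(.552,-.199,.062,80)
E
```

```text
[-0.32331397 -0.563035   -0.03084466]
now [ 0.5508 -0.199   0.0732] psi 70.2 tilt y [-0.001 -0.001 -1.   ] q [-0.55  0.33  1.68 -0.    1.13 -1.78] gap 0.431 F [ 3.2 -3.2 -7.3] t 6.45
t = [ 0.5 11.2 -1.2]  wy= -9.8 dist 11
```

Call:
{"api": "carry_out", "payload": {
  "increments": "0 0 0 0 -6 0 -1; 0 0 0 0 -9.5 0 -1; 0 0 0 0 -9.5 0 -1; 0 4 0 0 -9.5 0 -1; 0 8 0 0 -9.5 0 -1; 0 12 0 0 -9.5 0 -1; 0 12 0 0 -9.5 0 -1; 0 12 0 0 -9.5 0 0; 0 12 0 0 -9.5 0 1; 0 12 0 0 -9.5 0 1"
}}

```text
t: 7.7
eef_pos: [0.5515, -0.1982, 0.0621]
eef_rot: [-1.29, -1.073, 1.073]
wrist_force: [-1.4, -0.2, -0.6]
finger_gap: 0.902
```

```bash
python3 - <<'E'
from h import *
s=telemetry.read_state(); print(s['wrist_torque'])
inc(.552,-.199,.062,80)
E
```

```text
[0.01028519 0.01772431 0.00830321]
now [ 0.5515 -0.1982  0.0621] psi 79.5 tilt y [ 0.  0. -1.] q [-0.55  0.34  1.69  0.    1.11 -1.94] gap 0.902 F [-1.4 -0.2 -0.6] t 7.7
t = [-0.7  0.1 -0.6]  wy= -0.5 dist 1
```

Call:
{"api": "carry_out", "payload": {
  "increments": "0 -15 0 0 0 0 1; 0 -45 0 0 0 0 1; 0 -85 0 0 0 0 1; 0 -125 0 0 0 0 1; 0 -160 0 0 0 0 1; 0 -180 0 0 0 0 1; 0 -190 0 0 0 0 1; 0 -190 0 0 0 0 1; 0 -190 0 0 0 0 1; 0 -190 0 0 0 0 1"
}}

```text
t: 8.95
eef_pos: [0.5508, -0.1982, 0.2506]
eef_rot: [-1.288, -1.072, 1.073]
wrist_force: [-0.3, -0.1, 0.5]
finger_gap: 1.004
```

```bash
python3 - <<'E'
from h import *
snap('wrist','w2')
inc(.552,-.199,.062,80)
E
```

```text
now [ 0.5509 -0.1983  0.2507] psi 79.5 tilt y [-0.002  0.001 -1.   ] q [-0.55  0.16  1.51  0.    1.47 -1.94] gap 1.002 F [-0.7  0.4 -0.2] t 9.0
t = [ -0.6 188.7  -1.6]  wy= -0.5 dist 189
```

View pics/w2.png

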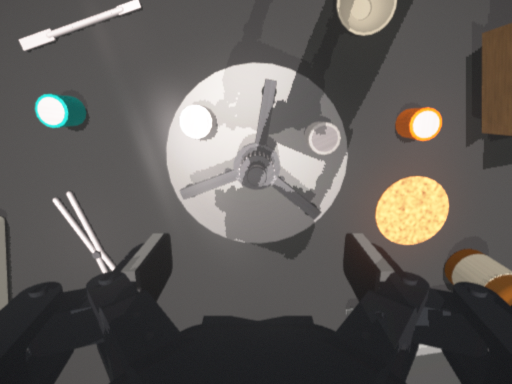

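```bash
python3 - <<'E'
from h import *
p,d,w=load('w2')
crop(p,160,85,360,185,4,'pics/w2c.png')
for n,(u,v) in dict(A=(324,137.5),B=(197,121.5)).items():
    X=plane('wrist',u,v,.046,w); e=X[:2]-[.552,-.199]; print(n,X,np.hypot(*e),np.degrees(np.arctan2(e[1],e[0])), back('wrist',u,v,d[int(v),int(u)],w))
inc(.535,-.1085,.2,10.8)
E
```

```text
A [ 0.5322792  -0.10816322  0.046     ] 0.09295284288843926 102.24891707497638 [ 0.5322802  -0.10816157  0.04599218]
B [ 0.48383981 -0.2610028   0.046     ] 0.09214206303079432 -137.70837083146822 [ 0.48383818 -0.2610754   0.04564711]
now [ 0.5509 -0.1983  0.2507] psi 79.5 tilt y [-0.002  0.001 -1.   ] q [-0.55  0.16  1.51  0.    1.47 -1.94] gap 1.002 F [-0.7  0.4 -0.2] t 9.0
t = [85.3 50.8 31.9]  wy= 68.7 dist 104
```

View pics/w2c.png

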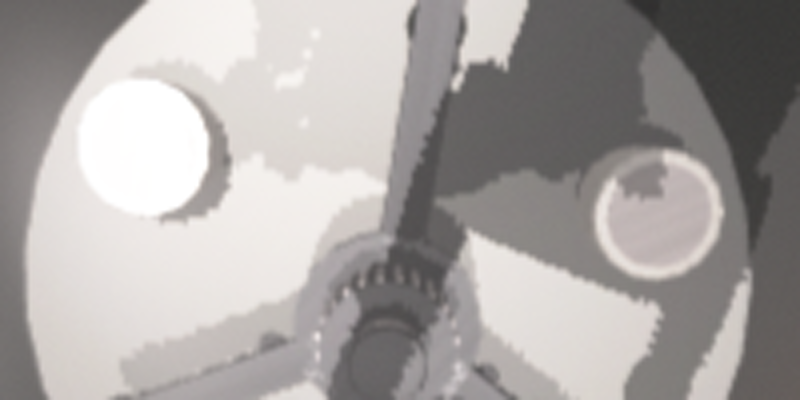

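Call:
{"api": "carry_out", "payload": {
  "increments": "20 10 8 0 8 0 1; 50 30 20 0 17 0 1; 75 55 30 0 26 0 0.5; 85 80 34 0 35 0 0.5; 85 105 34 0 44 0 0.5; 85 120 34 0 53 0 0.5; 85 130 34 0 62 0 0.5; 85 130 34 0 67.5 0 0.5; 85 130 34 0 67.5 0 0.5; 85 130 34 0 67.5 0 0.5"
}}

```text
t: 10.25
eef_pos: [0.5334, -0.1088, 0.1218]
eef_rot: [-1.564, -0.165, 0.165]
wrist_force: [-0.1, -0.7, 0.3]
finger_gap: 0.755
```

```bash
python3 - <<'E'
from h import *
inc(.533,-.1085,.012,12)
E
```

```text
now [ 0.5334 -0.1088  0.1218] psi 12.1 tilt y [-0. -0. -1.] q [-0.42  0.17  1.77 -0.    1.2  -0.63] gap 0.755 F [-0.1 -0.7  0.3] t 10.25
t = [ -0.4 109.8   0.4]  wy= 0.1 dist 110
```

Call:
{"api": "carry_out", "payload": {
  "increments": "0 20 0 0 0 0 0.5; 0 55 0 0 0 0 0.5; 0 85 0 0 0 0 0.5; 0 103 0 0 0 0 0.5; 0 109 0 0 0 0 0.5; 0 109 0 0 0 0 0.5; 0 109 0 0 0 0 -1; 0 109 0 0 0 0 -1; 0 109 0 0 0 0 -1; 0 109 0 0 0 0 -1"
}}

```text
t: 11.5
eef_pos: [0.5346, -0.1093, 0.0145]
eef_rot: [-1.566, -0.166, 0.162]
wrist_force: [-0.2, 0.1, 6.3]
finger_gap: 0.441
```

```bash
python3 - <<'E'
from h import *
inc(.533,-.1085,.15,12)
E
```

```text
now [ 0.5346 -0.1093  0.0145] psi 12.0 tilt y [ 0.002 -0.001 -1.   ] q [-0.42  0.32  1.82 -0.    0.99 -0.63] gap 0.441 F [-0.2  0.1  6.3] t 11.5
t = [  -1.1 -135.5    0.9]  wy= -0.0 dist 136
```

Call:
{"api": "carry_out", "payload": {
  "increments": "0 -15 0 0 0 0 -1; 0 -50 0 0 0 0 -1; 0 -100 5 0 0 0 -1; 4 -145 30 0 -9 0 -1; 9 -185 70 0 -19 0 -1; 15 -210 115 0 -29 0 -1; 20 -230 160 0 -39 0 -1; 26 -235 205 0 -49 0 -1; 32 -235 250 0 -59 0 -1; 37 -235 290 0 -69 0 -1"
}}

```text
t: 12.75
eef_pos: [0.5089, 0.1843, 0.2488]
eef_rot: [-1.277, -1.098, 1.096]
wrist_force: [0.5, -0.6, -0.2]
finger_gap: 0.436
```

```bash
python3 - <<'E'
from h import *
p,d,w=snap('wrist','w3')
inc(.51,.187,.25,91)
print(proj('wrist',[.51,.247,.0],w))
overlay('wrist',p,carton_lines(.5105,.246,.02),1.5,(0,0,512,384),'pics/w3o.png',w)
E
```

```text
now [0.5079 0.1885 0.2487] psi 81.8 tilt y [ 0.     0.004 -1.   ] q [ 0.13  0.05  1.64  0.    1.45 -1.3 ] gap 0.437 F [-2.7  3.7 -0.8] t 12.8
t = [-1.2 -1.3 -2.2]  wy= -9.2 dist 3
[300.01161851 152.79428393]
```

View pics/w3o.png

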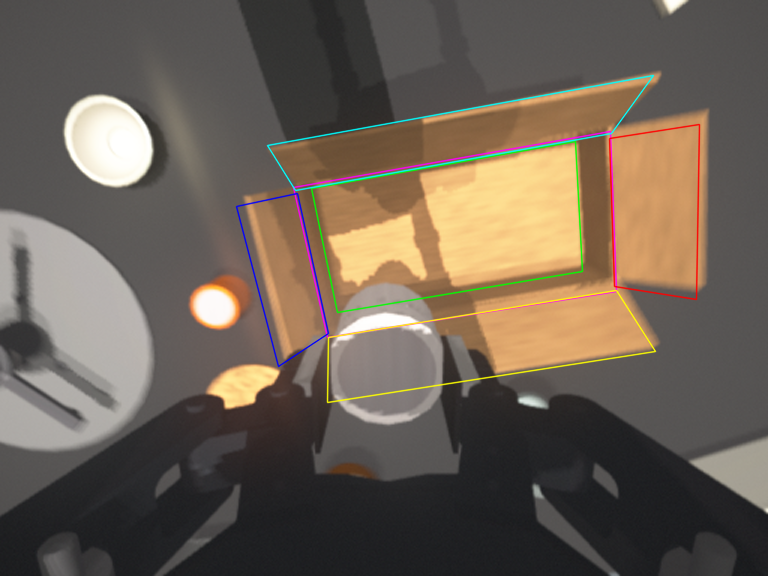

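Call:
{"api": "carry_out", "payload": {
  "increments": "0 0 0 0 -6 0 -1; -1 20 0 0 -9.5 0 -1; -1 55 0 0 -9.5 0 -1; -1 95 0 0 -9.5 0 -1; -1 130 0 0 -9.5 0 -1; -1 160 0 0 -9.5 0 -1; -1 180 0 0 -9.5 0 -1; -1 190 0 0 -9.5 0 -1; -1 190 0 0 -9.5 0 -1; -1 190 0 0 -9.5 0 -1"
}}

```text
t: 14.05
eef_pos: [0.5102, 0.1817, 0.0591]
eef_rot: [-1.207, -1.217, 1.214]
wrist_force: [-0.6, 0.8, -0.6]
finger_gap: 0.438
```

```bash
python3 - <<'E'
from h import *
p,d,w=snap('wrist','w4')
inc(.511,.191,.016,91)
overlay('wrist',p,carton_lines(.5105,.246,.02),1.5,(0,0,512,384),'pics/w4o.png',w)
E
```

```text
now [0.5103 0.1817 0.0591] psi 90.5 tilt y [ 0.002  0.    -1.   ] q [ 0.12  0.24  1.82 -0.    1.08 -1.46] gap 0.435 F [ 0.5  0.4 -0.4] t 14.1
t = [ 9.3 43.1 -0.7]  wy= -0.5 dist 44
```

View pics/w4o.png

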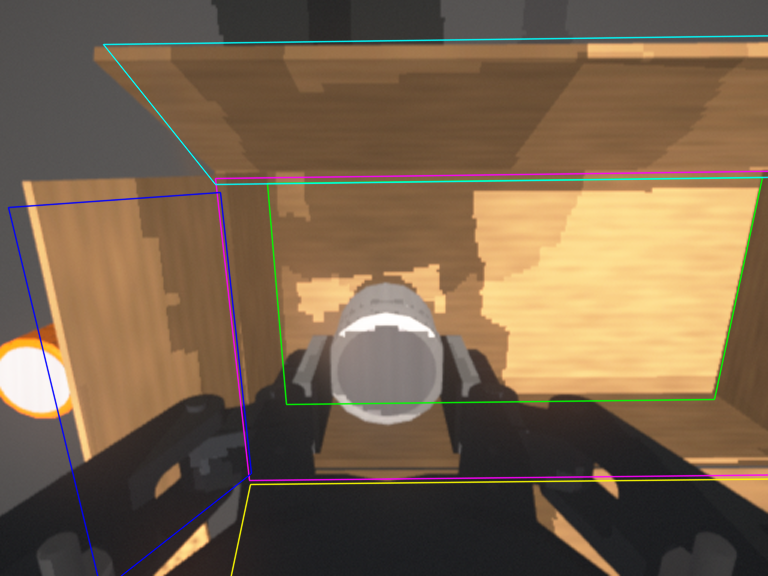

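Call:
{"api": "carry_out", "payload": {
  "increments": "4 10 0 0 0 0 -1; 9 25 0 0 0 0 -1; 9 37 0 0 0 0 -1; 9 42 0 0 0 0 -1; 9 43.5 0 0 0 0 -1; 9 43.5 0 0 0 0 -1; 9 43.5 0 0 0 0 -0.2; 9 43.5 0 0 0 0 0.4; 9 43.5 0 0 0 0 0.4; 9 43.5 0 0 0 0 0.4"
}}

```text
t: 15.35
eef_pos: [0.5093, 0.1906, 0.0142]
eef_rot: [-1.205, -1.215, 1.215]
wrist_force: [-0.2, -0.2, 0.4]
finger_gap: 0.7
```

```bash
python3 - <<'E'
from h import *
inc(.49,.0,.20,-48)
E
```

```text
now [0.5093 0.1906 0.0142] psi 90.5 tilt y [ 0. -0. -1.] q [ 0.14  0.32  1.83 -0.    0.99 -1.44] gap 0.7 F [-0.2 -0.2  0.4] t 15.35
t = [-190.4 -185.8   20.9]  wy= 138.5 dist 267
```

Call:
{"api": "carry_out", "payload": {
  "increments": "0 -25 0 0 0 0 0.4; 0 -75 0 0 0 0 0.4; 0 -130 2 0 -4 0 0.4; -20 -175 5 0 -8 0 0.4; -60 -200 8 0 -14 0 0.4; -115 -206 12 0 -20 0 0.4; -175 -206 16 0 -24.5 0 0.5; -235 -206 20 0 -24.5 0 0.5; -295 -206 24 0 -24.5 0 0.5; -350 -206 27 0 -24.5 0 0.5"
}}

```text
t: 16.6
eef_pos: [0.4847, -0.1617, 0.2204]
eef_rot: [-0.972, -1.522, 1.522]
wrist_force: [1.0, -0.1, -0.1]
finger_gap: 0.745
```

```bash
python3 - <<'E'
from h import *
inc(.484,-.261,.20,115)
E
```

```text
now [ 0.4847 -0.1617  0.2204] psi 114.9 tilt y [ 0.001 -0.    -1.   ] q [-0.56 -0.02  1.76  0.    1.39 -2.56] gap 0.745 F [ 1.  -0.1 -0.1] t 16.6
t = [-89.7  20.4  42.5]  wy= -0.1 dist 101
```

Call:
{"api": "carry_out", "payload": {
  "increments": "-20 0 10 0 0 0 0.5; -50 0 24 0 0 0 0.5; -75 0 36 0 0 0 0.5; -90 0 42 0 0 0 0.5; -90 0 42 0 0 0 0.5; -90 0 42 0 0 0 0.5; -90 20 42 0 0 0 0.5; -90 20 42 0 0 0 0.5; -90 20 42 0 0 0 0.5; -90 20 42 0 0 0 0.5"
}}

```text
t: 17.85
eef_pos: [0.4855, -0.259, 0.2013]
eef_rot: [-0.972, -1.523, 1.523]
wrist_force: [0.6, 0.5, -0.6]
finger_gap: 0.75
```

```bash
python3 - <<'E'
from h import *
p,d,w=snap('wrist','w5')
inc(.484,-.261,.015,115)
print(proj('wrist',[.484,-.261,.046],w))
p,d,_=snap('top','top5')
E
```

```text
now [ 0.4854 -0.259   0.2012] psi 115.0 tilt y [ 0.001 -0.001 -1.   ] q [-0.71  0.1   1.68 -0.    1.36 -2.72] gap 0.749 F [-0.7 -0.4  0.5] t 17.9
t = [ -1.  186.2   2.2]  wy= -0.0 dist 186
[255.57827786 169.69299207]
```

View pics/w5.png

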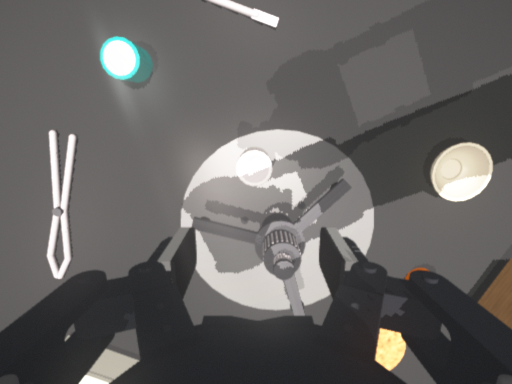

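View pics/top5.png

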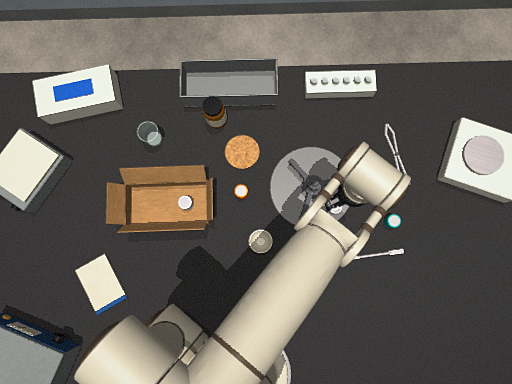

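Call:
{"api": "carry_out", "payload": {
  "increments": "-1 25 2 0 0 0 0.5; -1 70 2 0 0 0 0.5; -1 115 2 0 0 0 0.5; -1 150 2 0 0 0 0.5; -1 175 2 0 0 0 0.5; -1 185 2 0 0 0 0.5; -1 185.5 2 0 0 0 0.5; -1 185.5 2 0 0 0 0.5; -1 185.5 2 0 0 0 -1; -1 185.5 2 0 0 0 -1"
}}

```text
t: 19.2
eef_pos: [0.4845, -0.2614, 0.0164]
eef_rot: [-0.973, -1.523, 1.524]
wrist_force: [-1.7, 1.7, 5.5]
finger_gap: 0.434
```

Call:
{"api": "carry_out", "payload": {
  "increments": "0 0 0 0 0 0 -1; 0 0 0 0 0 0 -1; 0 0 0 0 0 0 -1; 0 -15 0 0 0 0 -1; 0 -50 0 0 0 0 -1; 0 -90 0 0 0 0 -1; 0 -125 0 0 0 0 -1; 0 -145 0 0 0 0 -1; 0 -150 0 0 0 0 -1; 0 -150 0 0 0 0 -1"
}}

```text
t: 20.45
eef_pos: [0.4835, -0.2605, 0.1648]
eef_rot: [-0.97, -1.523, 1.523]
wrist_force: [-0.6, 0.6, 0.1]
finger_gap: 0.435
```

```bash
python3 - <<'E'
from h import *
inc(.510,.301,.25,91)
E
```

```text
now [ 0.4835 -0.2605  0.1648] psi 115.0 tilt y [-0. -0. -1.] q [-0.71  0.13  1.72 -0.    1.29 -2.72] gap 0.435 F [-0.6  0.6  0.1] t 20.45
t = [ 497.8  -85.2 -261.1]  wy= 24.0 dist 569
```

Call:
{"api": "carry_out", "payload": {
  "increments": "20 -15 -10 0 0 0 -1; 55 -35 -29 0 3 0 -1; 105 -55 -55 0 6 0 -1; 155 -75 -81 0 9 0 -1; 207 -85 -109 0 12 0 -1; 260 -85 -136 0 15 0 -1; 312 -85 -164 0 18 0 -1; 365 -85 -191 0 21 0 -1; 415 -85 -218 0 24 0 -1; 460 -85 -241 0 24 0 -1"
}}

```text
t: 21.7
eef_pos: [0.5069, 0.26, 0.2481]
eef_rot: [-1.2, -1.22, 1.224]
wrist_force: [0.8, -1.5, -0.8]
finger_gap: 0.436
```

Call:
{"api": "carry_out", "payload": {
  "increments": "35 0 0 0 0 0 -1; 44 15 0 0 0 0 -1; 44 45 0 0 0 0 -1; 44 85 0 0 0 0 -1; 44 125 0 0 0 0 -1; 44 155 0 0 0 0 -1; 44 175 0 0 0 0 -1; 44 180 0 0 0 0 -1; 44 180 0 0 0 0 -1; 44 180 0 0 0 0 -1"
}}

```text
t: 22.95
eef_pos: [0.5083, 0.3024, 0.0713]
eef_rot: [-1.202, -1.224, 1.22]
wrist_force: [-0.4, -0.2, -0.5]
finger_gap: 0.431
```

```bash
python3 - <<'E'
from h import *
p,d,w=snap('wrist','w6')
inc(.510,.301,.017,91)
overlay('wrist',p,carton_lines(.510,.246,.02),1.5,(0,0,512,384),'pics/w6o.png',w)
E
```

```text
now [0.5082 0.3024 0.0713] psi 91.0 tilt y [ 0.002  0.001 -1.   ] q [ 0.33  0.34  1.67 -0.    1.13 -1.26] gap 0.435 F [ 0.3  0.  -0.7] t 23.0
t = [-1.5 54.3 -1.7]  wy= -0.0 dist 54
```

View pics/w6o.png

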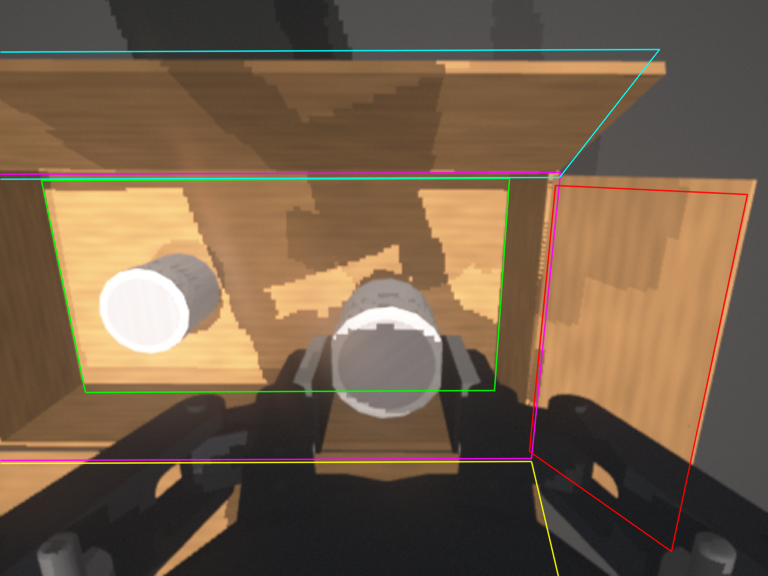

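Call:
{"api": "carry_out", "payload": {
  "increments": "0 15 -1 0 0 0 -1; -1 35 -2 0 0 0 -1; -1 48 -2 0 0 0 -1; -1 53 -2 0 0 0 -1; -1 54 -2 0 0 0 -1; -1 54 -2 0 0 0 -1; -1 54 -2 0 0 0 -0.2; -1 54 -2 0 0 0 0.3; -1 54 -2 0 0 0 0.3; -1 54 -2 0 0 0 0.3"
}}

```text
t: 24.25
eef_pos: [0.5091, 0.3011, 0.0155]
eef_rot: [-1.201, -1.221, 1.222]
wrist_force: [1.3, -0.1, 0.2]
finger_gap: 0.648
```

Call:
{"api": "carry_out", "payload": {
  "increments": "0 -20 0 0 0 0 0.3; 0 -60 0 0 0 0 0.3; 0 -105 0 0 0 0 0.3; 0 -150 0 0 0 0 0.3; 0 -190 0 0 0 0 0.3; 0 -225 0 0 0 0 0.3; 0 -240 0 0 0 0 0.3; 0 -240 0 0 0 0 0.3; 0 -240 0 0 0 0 0.3; 0 -240 0 0 0 0 -1"
}}

```text
t: 25.5
eef_pos: [0.5083, 0.3008, 0.2539]
eef_rot: [-1.2, -1.219, 1.224]
wrist_force: [-0.8, -0.1, 0.1]
finger_gap: 0.45
```

```bash
python3 - <<'E'
from h import *
p,d,w=snap('wrist','w7')
inc(.510,.301,.25,91)
overlay('wrist',p,carton_lines(.510,.245,.02),1.5,(0,0,512,384),'pics/w7o.png',w)
P,D,_=snap('top','top7')
overlay('top',P,carton_lines(.510,.245,.02),4,(60,130,250,270),'pics/top7o.png')
E
```

```text
now [0.5085 0.3009 0.2542] psi 91.0 tilt y [-0.003 -0.001 -1.   ] q [ 0.33  0.18  1.49 -0.    1.48 -1.26] gap 0.363 F [0.5 0.5 0.8] t 25.55
t = [ 0.1  4.2 -1.6]  wy= -0.0 dist 4
```

View pics/w7o.png

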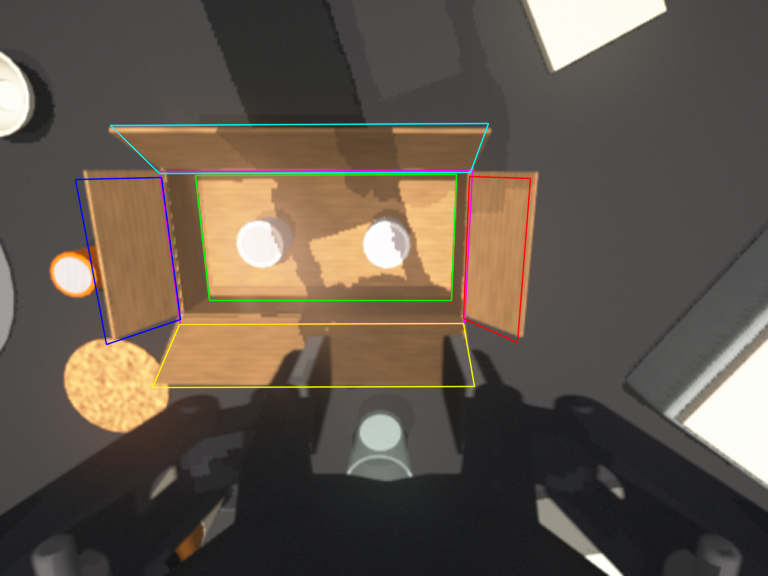

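Call:
{"api": "carry_out", "payload": {
  "increments": "-20 0 0 0 5 0 -1; -55 0 0 0 15 0 -1; -100 0 0 0 25 0 -1; -145 0 0 0 35 0 -1; -190 0 0 0 45 0 -1; -230 0 0 0 55 0 -1; -250 0 0 0 65 0 -1; -256 0 0 0 75 0 -1; -256 0 0 0 85 0 -1; -256 0 0 0 90 0 -1"
}}

```text
t: 26.85
eef_pos: [0.5133, 0.0449, 0.2553]
eef_rot: [-1.571, -0.01, 0.011]
wrist_force: [-0.1, 0.8, 0.2]
finger_gap: -0.001
```

```bash
python3 - <<'E'
from h import *
inc(.5125,.045,.10,1)
E
```

```text
now [0.5133 0.0449 0.2553] psi 0.7 tilt y [-0.001  0.    -1.   ] q [-0.15 -0.02  1.7   0.    1.46 -0.16] gap -0.001 F [-0.1  0.8  0.2] t 26.85
t = [ -0.7 155.3   0. ]  wy= -0.3 dist 155
```

View pics/top7o.png

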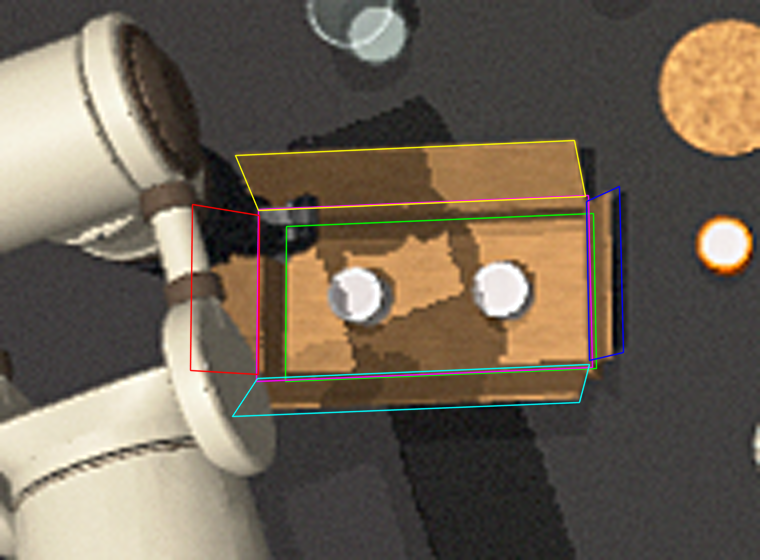

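Call:
{"api": "carry_out", "payload": {
  "increments": "0 20 0 0 0 0 -1; 0 65 0 0 0 0 -1; 0 110 0 0 0 0 -1; 0 145 0 0 0 0 -1; 0 155 0 0 0 0 -1; 0 155 5 0 0 0 -1; 0 155 20 0 0 0 -1; 0 155 35 0 0 0 -1; 0 155 50 0 0 0 -1; 0 155 62 0 0 0 -1"
}}

```text
t: 28.1
eef_pos: [0.5125, 0.1085, 0.1011]
eef_rot: [-1.571, -0.014, 0.014]
wrist_force: [-0.1, -0.5, -0.0]
finger_gap: 0.006
```

Call:
{"api": "carry_out", "payload": {
  "increments": "0 0 8 0 0 0 -1; 0 0 15 0 0 0 -1; 0 2 22 0 0 0 -1; 0 5 28 0 0 0 -1; 0 10 34 0 0 0 -1; 0 16 38 0 0 0 -1; 0 22 40 0 0 0 -1; 0 28 40 0 0 0 -1; 0 33 40 0 0 0 -1; 0 35 40 0 0 0 -1"
}}

```text
t: 29.35
eef_pos: [0.5116, 0.147, 0.0653]
eef_rot: [-1.571, -0.013, 0.014]
wrist_force: [-0.8, -0.5, 0.3]
finger_gap: 0.005
```

```bash
python3 - <<'E'
from h import *
inc(.5125,.145,.0645,1)
snap('side','s8');
p,d,_=load('s8'); crop(p,120,60,280,200,5,'pics/s8c.png')
E
```

```text
now [0.5116 0.147  0.0653] psi 1.0 tilt y [-0.001 -0.    -1.   ] q [ 0.05  0.21  1.84 -0.    1.09  0.04] gap 0.005 F [-0.8 -0.5  0.3] t 29.35
t = [ 0.9  0.8 -2. ]  wy= -0.0 dist 2
```

View pics/s8c.png

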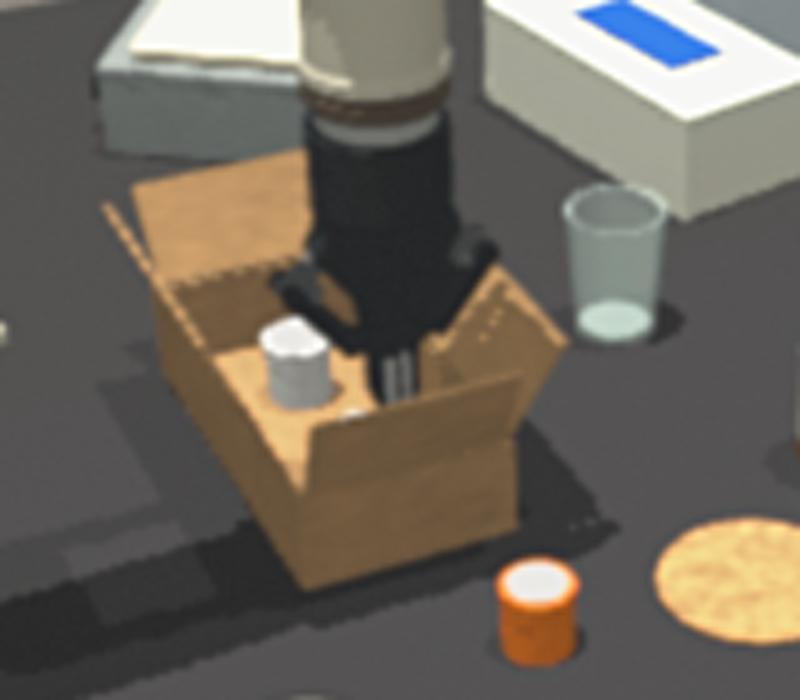

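```bash
python3 - <<'E'
from h import *
p,d,w=snap('wrist','w8')
overlay('wrist',p,carton_lines(.510,.245,.02),1.5,(0,0,512,384),'pics/w8o.png',w)
P=cloud('wrist',d,w)
for u,v in ((100,100),(256,60),(256,120),(256,160),(200,150)): print(u,v,P[v,u].round(3))
p,d,w=snap('top','top8'); crop(p,90,140,250,260,5,'pics/top8c.png')
E
```

```text
100 100 [0.437 0.218 0.087]
256 60 [0.509 0.25  0.003]
256 120 [0.509 0.209 0.045]
256 160 [0.51  0.184 0.046]
200 150 [0.466 0.184 0.004]
```

View pics/w8o.png

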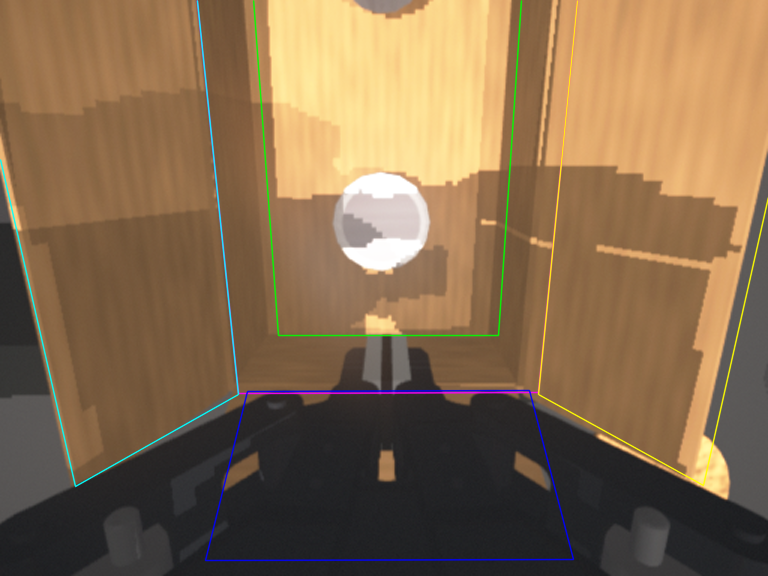

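View pics/top8c.png

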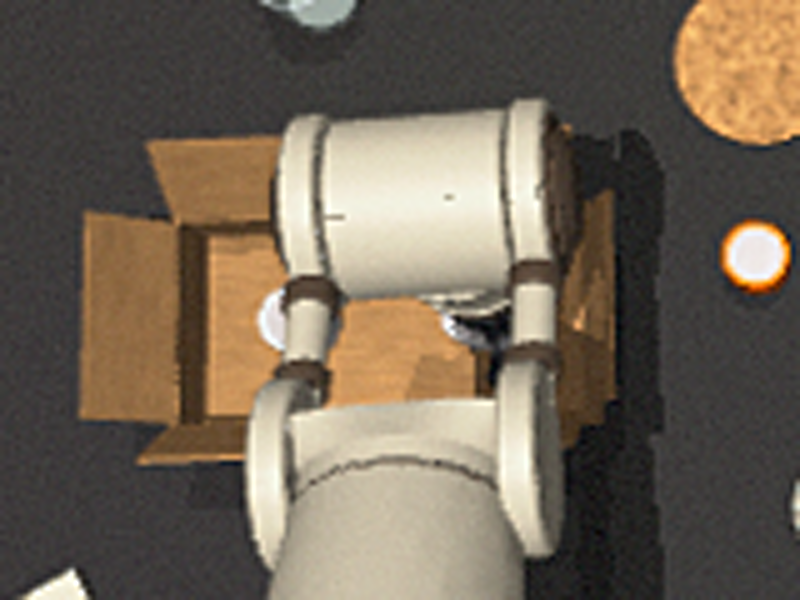

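```bash
python3 - <<'E'
from h import *
for f in ('side0','s8'):
    d=np.load('pics/side0.npy') if f=='side0' else load('s8')[1]
    P=cloud('side',d)
    for u in (190,204,218):
        for v in range(136,162,2): print(f,u,v,P[v,u].round(3))
E
```

```text
side0 190 136 [0.54  0.302 0.002]
side0 190 138 [0.534 0.285 0.007]
side0 190 140 [0.531 0.279 0.004]
side0 190 142 [0.526 0.265 0.006]
side0 190 144 [0.468 0.095 0.118]
side0 190 146 [0.47  0.102 0.107]
side0 190 148 [0.471 0.105 0.099]
side0 190 150 [0.473 0.113 0.087]
side0 190 152 [0.473 0.114 0.08 ]
side0 190 154 [0.473 0.115 0.072]
side0 190 156 [0.474 0.119 0.063]
side0 190 158 [0.474 0.12  0.055]
side0 190 160 [0.473 0.121 0.048]
side0 204 136 [0.565 0.245 0.029]
side0 204 138 [0.564 0.244 0.022]
side0 204 140 [0.509 0.099 0.117]
side0 204 142 [0.51  0.102 0.108]
side0 204 144 [0.509 0.1   0.104]
side0 204 146 [0.51  0.103 0.095]
side0 204 148 [0.515 0.118 0.078]
side0 204 150 [0.512 0.112 0.076]
side0 204 152 [0.516 0.122 0.062]
side0 204 154 [0.516 0.123 0.055]
side0 204 156 [0.514 0.12  0.05 ]
side0 204 158 [0.512 0.115 0.047]
side0 204 160 [0.512 0.116 0.04 ]
side0 218 136 [0.549 0.099 0.119]
side0 218 138 [0.549 0.098 0.113]
side0 218 140 [0.551 0.103 0.102]
side0 218 142 [0.552 0.107 0.093]
side0 218 144 [0.555 0.115 0.081]
side0 218 146 [0.555 0.114 0.075]
side0 218 14
[... 734 characters left out ...]
0.51  0.102 0.109]
s8 204 144 [0.51  0.104 0.1  ]
s8 204 146 [0.512 0.108 0.091]
s8 204 148 [0.513 0.112 0.082]
s8 204 150 [0.512 0.112 0.076]
s8 204 152 [0.514 0.117 0.065]
s8 204 154 [0.515 0.121 0.056]
s8 204 156 [0.514 0.118 0.051]
s8 204 158 [0.513 0.117 0.045]
s8 204 160 [0.513 0.119 0.037]
s8 218 136 [0.549 0.098 0.119]
s8 218 138 [0.55  0.102 0.11 ]
s8 218 140 [0.552 0.106 0.101]
s8 218 142 [0.554 0.112 0.09 ]
s8 218 144 [0.554 0.111 0.084]
s8 218 146 [0.554 0.112 0.077]
s8 218 148 [0.555 0.115 0.068]
s8 218 150 [0.556 0.118 0.059]
s8 218 152 [0.558 0.122 0.05 ]
s8 218 154 [0.558 0.123 0.042]
s8 218 156 [0.557 0.12  0.037]
s8 218 158 [0.555 0.118 0.032]
s8 218 160 [0.556 0.119 0.024]
```

```bash
python3 - <<'E'
from h import *
p,d,w=load('w8'); P=cloud('wrist',d,w)
for v in range(215,275,6): print(v,P[v,250].round(3),P[v,262].round(3),P[v,235].round(3))
print((proj('side',[.512,.147,.065])-(120,60))*5,(proj('side',[.512,.147,.13])-(120,60))*5)
E
```

```text
215 [0.505 0.131 0.004] [0.515 0.131 0.003] [0.493 0.131 0.004]
221 [0.506 0.125 0.003] [0.516 0.126 0.004] [0.493 0.126 0.004]
227 [0.508 0.159 0.095] [0.514 0.159 0.095] [0.494 0.124 0.014]
233 [0.508 0.159 0.103] [0.513 0.159 0.102] [0.5   0.154 0.093]
239 [0.508 0.158 0.108] [0.513 0.159 0.109] [0.501 0.154 0.1  ]
245 [0.508 0.159 0.115] [0.513 0.159 0.115] [0.501 0.154 0.105]
251 [0.508 0.159 0.12 ] [0.513 0.159 0.12 ] [0.502 0.155 0.113]
257 [0.508 0.159 0.127] [0.513 0.157 0.122] [0.503 0.161 0.13 ]
263 [0.509 0.159 0.131] [0.513 0.155 0.123] [0.503 0.16  0.133]
269 [0.509 0.16  0.137] [0.513 0.154 0.127] [0.503 0.16  0.136]
[396.31942712 433.73978541] [390.36346577 333.84471782]
```

```bash
python3 - <<'E'
from h import *
p,d,w=load('w4'); P=cloud('wrist',d,w)
print(proj('wrist',[.5102,.1817,.0906],w)*1.5, proj('wrist',[.5102,.1817,.0591],w)*1.5)
for u,v in ((258,248),(258,200),(310,235),(310,250),(310,262),(306,230),(300,226)): print(u,v,P[v,u].round(3))
crop(p,170,180,350,320,4.4,'pics/w4c.png')
p,d,w=load('w8'); crop(p,170,190,350,320,4.4,'pics/w8c.png')
E
```

```text
[383.56686693 373.55428034] [383.91687384 337.16416754]
258 248 [0.509 0.183 0.091]
258 200 [0.49  0.183 0.073]
310 235 [0.499 0.207 0.098]
310 250 [0.499 0.204 0.113]
310 262 [0.502 0.204 0.117]
306 230 [0.499 0.206 0.092]
300 226 [0.499 0.204 0.087]
```

View pics/w4c.png

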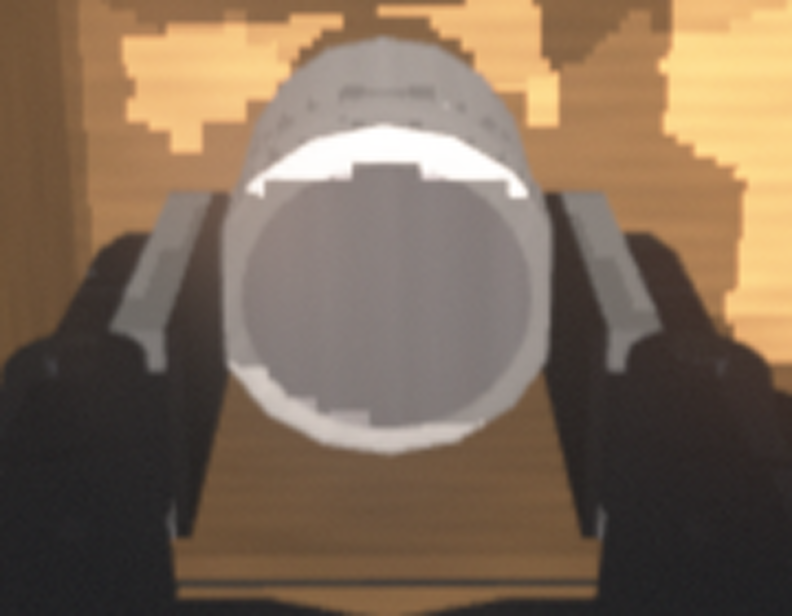

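View pics/w8c.png

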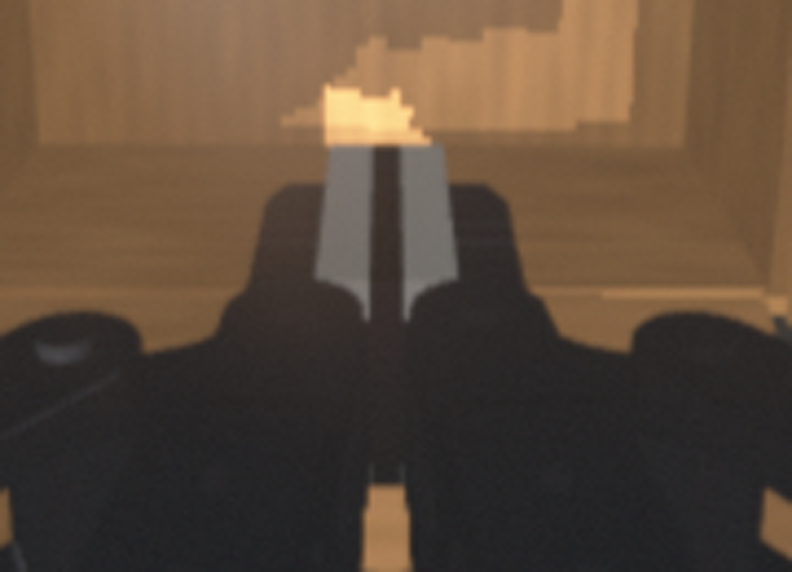

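```bash
python3 - <<'E'
from h import *
p,d,w=load('w8'); P=cloud('wrist',d,w)
for u,v in ((83,350),(60,340),(10,340),(184,268),(160,290),(430,350),(332,270),(230,255)): print(u,v,P[v,u].round(3))
inc(.5125,.045,.10)
E
```

```text
83 350 [0.469 0.158 0.171]
60 340 [0.462 0.159 0.169]
10 340 [ 0.275 -0.003 -0.001]
184 268 [0.485 0.161 0.137]
160 290 [0.481 0.159 0.149]
430 350 [0.552 0.16  0.172]
332 270 [0.537 0.161 0.139]
230 255 [0.5   0.159 0.125]
now [0.5118 0.147  0.0658] psi 1.0 tilt y [ 0. -0. -1.] q [ 0.05  0.21  1.84 -0.    1.09  0.04] gap -0.003 F [-0.1  0.4  0.2] t 29.5
t = [  -1.1  -34.2 -102. ]  wy= 0 dist 108
```

Call:
{"api": "carry_out", "payload": {
  "increments": "0 -25 0 0 0 0 -1; 0 -55 -5 0 0 0 -1; 0 -60 -30 0 0 0 -1; 0 -60 -65 0 0 0 -1; 0 -50 -95 0 0 0 -1; 0 -30 -102 0 0 0 -1; 0 -10 -102 0 0 0 -1; 0 -3 -102 0 0 0 -1; 0 -3 -102 0 0 0 -1; 0 -3 -90 0 0 0 -1"
}}

```text
t: 30.75
eef_pos: [0.5142, 0.0572, 0.0698]
eef_rot: [-1.571, -0.014, 0.011]
wrist_force: [0.0, -0.2, 0.7]
finger_gap: 0.0
```

```bash
python3 - <<'E'
from h import *
inc(.5125,.145,.0385,1)
E
```

```text
now [0.5142 0.0572 0.0698] psi 0.9 tilt y [ 0.002 -0.    -1.   ] q [-0.12  0.17  1.88 -0.    1.09 -0.14] gap 0.0 F [ 0.  -0.2  0.7] t 30.75
t = [-0.4 31.3 87.9]  wy= -0.1 dist 93
```

Call:
{"api": "carry_out", "payload": {
  "increments": "0 0 12 0 0 0 -1; 0 0 25 0 0 0 -1; 0 0 38 0 0 0 -1; 0 0 50 0 0 0 -1; 0 0 60 0 0 0 -1; 0 2 68 0 0 0 -1; 0 5 75 0 0 0 -1; 0 9 81 0 0 0 -1; 0 14 86 0 0 0 -1; 0 19 89 0 0 0 -1"
}}

```text
t: 32.0
eef_pos: [0.5118, 0.1464, 0.0494]
eef_rot: [-1.571, -0.013, 0.013]
wrist_force: [-0.3, -0.8, 0.6]
finger_gap: 0.001
```

Call:
{"api": "carry_out", "payload": {
  "increments": "0 4 1 0 0 0 -1; 0 8 1 0 0 0 -1; 0 10 1 0 0 0 -1; 0 12 1 0 0 0 -1; 0 12 1 0 0 0 -1; 0 12 1 0 0 0 -1; 0 12 1 0 0 0 -1; 0 12 1 0 0 0 -1; 0 12 1 0 0 0 -1; 0 12 1 0 0 0 -1"
}}

```text
t: 33.25
eef_pos: [0.5122, 0.1474, 0.0426]
eef_rot: [-1.571, -0.013, 0.015]
wrist_force: [-18.2, -1.4, 37.8]
finger_gap: 0.001
```

```bash
python3 - <<'E'
from h import *
inc(.5125,.145,.0385,1)
snap('side','s9');
p,d,_=load('s9'); crop(p,120,60,280,200,5,'pics/s9c.png')
E
```

```text
now [0.5122 0.1474 0.0426] psi 1.0 tilt y [-0.001 -0.    -1.   ] q [ 0.05  0.25  1.85 -0.    1.04  0.04] gap 0.001 F [-18.2  -1.4  37.8] t 33.25
t = [ 0.3  4.1 -2.4]  wy= 0.0 dist 5
```

View pics/s9c.png

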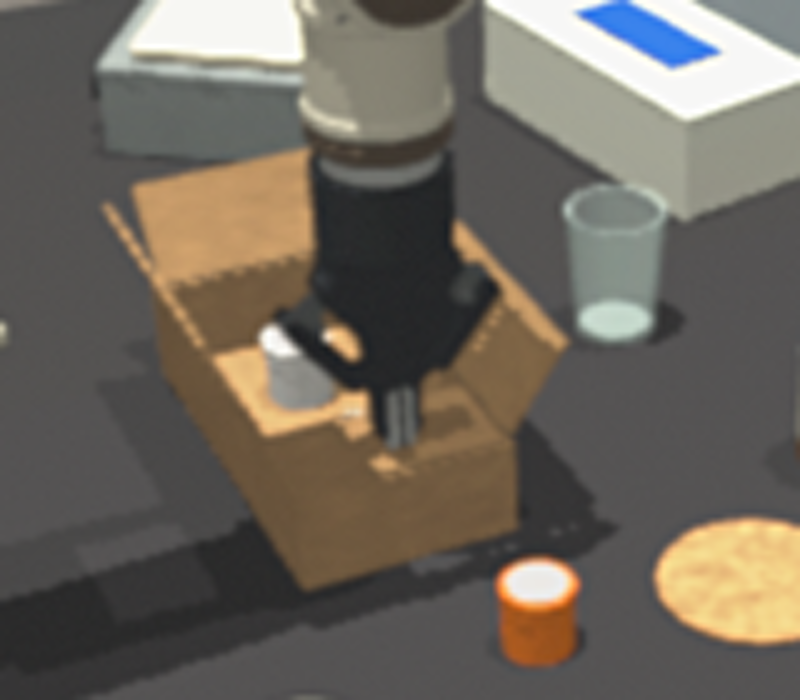

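Call:
{"api": "carry_out", "payload": {
  "increments": "0 -20 0 0 0 0 -1; 0 -60 0 0 0 0 -1; 0 -100 10 0 0 0 -1; 0 -120 40 0 0 0 -1; 0 -125 85 0 0 0 -1; 0 -125 135 0 0 0 -1; 0 -125 185 0 0 0 -1; 0 -125 235 0 0 0 -1; 0 -125 280 0 0 0 -1; 0 -125 303 0 0 0 -1"
}}

```text
t: 34.55
eef_pos: [0.5059, 0.4523, 0.1621]
eef_rot: [-1.57, -0.014, 0.015]
wrist_force: [-1.2, -0.5, -0.0]
finger_gap: 0.0
```

```bash
python3 - <<'E'
from h import *
inc(.5075,.450,.069,1)
E
```

```text
now [0.5059 0.4523 0.1621] psi 1.1 tilt y [-0.001  0.    -1.   ] q [0.55 0.46 1.33 0.   1.36 0.53] gap 0.0 F [-1.2 -0.5 -0. ] t 34.55
t = [ 1.7 93.1 -2.3]  wy= 0.1 dist 93
```

Call:
{"api": "carry_out", "payload": {
  "increments": "1 20 0 0 0 0 -1; 1 55 0 0 0 0 -1; 1 80 0 0 0 0 -1; 1 93 0 0 0 0 -1; 1 93 -10 0 0 0 -1; 1 93 -25 0 0 0 -1; 1 93 -40 0 0 0 -1; 1 93 -55 0 0 0 -1; 1 93 -68 0 0 0 -1; 1 94 -78 0 0 0 -1"
}}

```text
t: 35.8
eef_pos: [0.5092, 0.3714, 0.0692]
eef_rot: [-1.57, -0.014, 0.013]
wrist_force: [0.4, 1.8, 0.3]
finger_gap: -0.002
```

Call:
{"api": "carry_out", "payload": {
  "increments": "0 2 -8 0 0 0 -1; 0 5 -15 0 0 0 -1; 0 9 -21 0 0 0 -1; 0 14 -25 0 0 0 -1; 0 19 -28 0 0 0 -1; 0 22 -28 0 0 0 -1; 0 24 -28 0 0 0 -1; 0 25 -28 0 0 0 -1; 0 26 -28 0 0 0 -1; 0 26 -28 0 0 0 -1"
}}

```text
t: 37.05
eef_pos: [0.5094, 0.3442, 0.0432]
eef_rot: [-1.571, -0.013, 0.014]
wrist_force: [-2.6, -0.9, 3.7]
finger_gap: -0.001
```

```bash
python3 - <<'E'
from h import *
inc(.509,.345,.16,1)
E
```

```text
now [0.5094 0.3442 0.0432] psi 1.0 tilt y [-0. -0. -1.] q [ 0.4   0.44  1.61 -0.    1.1   0.38] gap -0.001 F [-2.6 -0.9  3.7] t 37.05
t = [  -0.4 -116.8    0.8]  wy= -0.0 dist 117
```

Call:
{"api": "carry_out", "payload": {
  "increments": "0 1.5 0 0 0 0 -1; 0 1.5 0 0 0 0 -1; 0 1.5 0 0 0 0 -1; 0 -20 0 0 0 0 -1; 0 -65 0 0 0 0 -1; 0 -110 0 0 0 0 -1; 0 -150 -20 0 0 0 -1; 0 -180 -50 0 0 0 -1; 0 -200 -70 0 0 0 -1; 0 -200 -70 0 0 0 -1"
}}

```text
t: 38.3
eef_pos: [0.5117, 0.2735, 0.2442]
eef_rot: [-1.57, -0.014, 0.01]
wrist_force: [0.5, -0.0, 0.2]
finger_gap: -0.001
```

```bash
python3 - <<'E'
from h import *
p,d,w=snap('wrist','w10')
overlay('wrist',p,carton_lines(.510,.245,.02,(2.1,2.1,0,0)),1.5,(0,0,512,384),'pics/w10o.png',w)
inc(.41,.245,.25,1)
P=cloud('wrist',d,w); b=(abs(P[...,0]-.51)<.04)&(P[...,2]>.03)&(P[...,2]<.09)
for lo in np.arange(.12,.38,.02):
    m=b&(P[...,1]>lo)&(P[...,1]<lo+.02); print(round(lo,2),m.sum(),np.median(P[m][:,2]) if m.sum() else None, end=' | ')
p,d,_=snap('side','s10'); crop(p,120,60,280,200,5,'pics/s10c.png')
E
```

```text
now [0.5108 0.274  0.2425] psi 0.9 tilt y [ 0.     0.001 -1.   ] q [0.28 0.15 1.54 0.   1.45 0.27] gap 0.002 F [ 0.6  0.3 -1.1] t 38.35
t = [-101.2   -7.5  -27.4]  wy= -0.1 dist 105
0.12 0 None | 0.14 5 0.06337455952126884 | 0.16 48 0.06305997588388626 | 0.18 147 0.045869309090214846 | 0.2 236 0.045266363275325884 | 0.22 0 None | 0.24 0 None | 0.26 0 None | 0.28 379 0.0459151005454988 | 0.3 921 0.06283754555322693 | 0.32 1203 0.06297426743227168 | 0.34 1277 0.06294795988769779 | 0.36 627 0.06279266470718098 |
```

View pics/w10o.png

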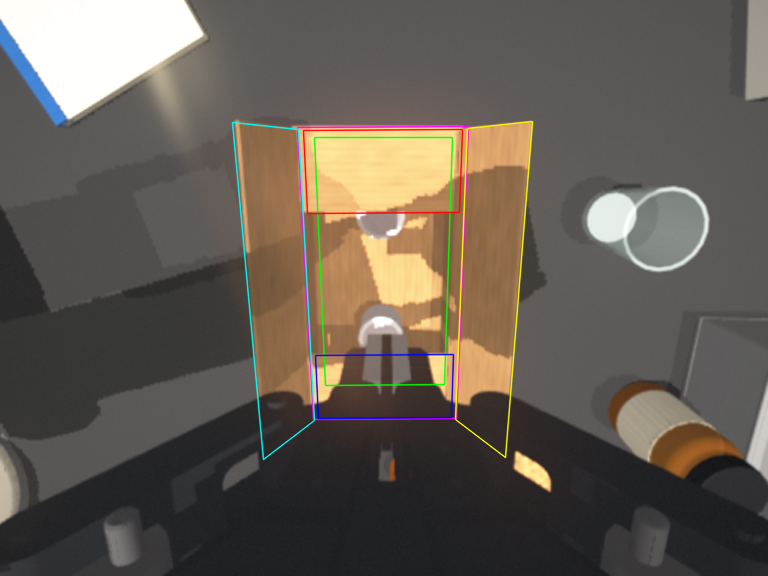

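View pics/s10c.png

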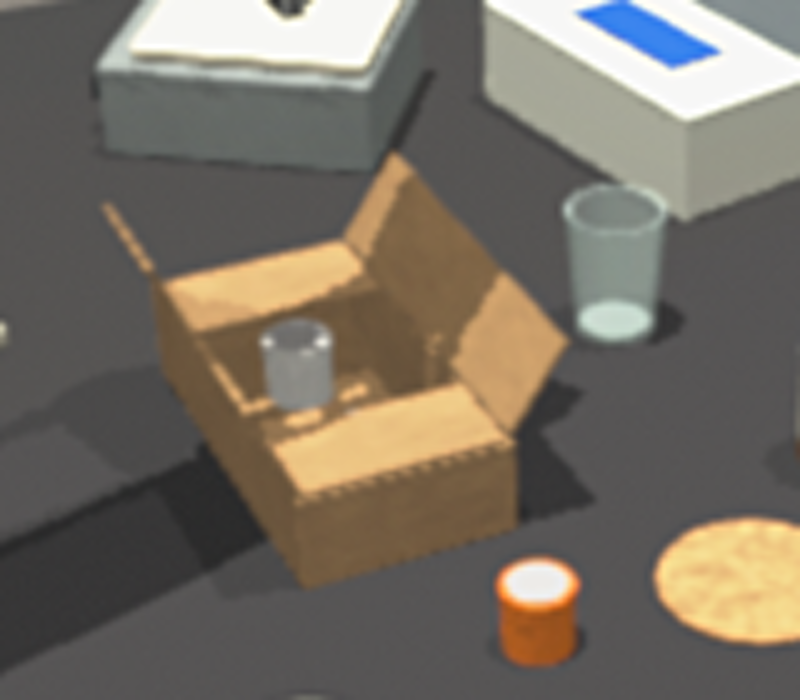

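Call:
{"api": "carry_out", "payload": {
  "increments": "-20 0 -4 0 -8 0 -1; -50 0 -10 0 -18 0 -1; -85 0 -16 0 -28 0 -1; -115 0 -22 0 -38 0 -1; -138 0 -27 0 -48 0 -1; -144 0 -27 0 -58 0 -1; -144 0 -27 0 -68 0 -1; -144 0 -27 0 -78 0 -1; -144 0 -27 0 -86 0 -1; -144 0 -27 0 -90 0 -1"
}}

```text
t: 39.65
eef_pos: [0.366, 0.2452, 0.2409]
eef_rot: [-1.197, -1.222, 1.227]
wrist_force: [-0.1, -0.1, -0.1]
finger_gap: 0.001
```

```bash
python3 - <<'E'
from h import *
inc(.367,.245,.072,91)
E
```

```text
now [0.366  0.2452 0.2409] psi 91.2 tilt y [-0.003 -0.001 -1.   ] q [ 0.31 -0.22  1.91  0.    1.46 -1.28] gap 0.001 F [-0.1 -0.1 -0.1] t 39.65
t = [-1.000e-01  1.689e+02 -1.500e+00]  wy= 0.2 dist 169
```

Call:
{"api": "carry_out", "payload": {
  "increments": "0 30 0 0 0 0 -1; 0 80 0 0 0 0 -1; 0 125 0 0 0 0 -1; 0 155 0 0 0 0 -1; 0 168 0 0 0 0 -1; 0 168 -12 0 0 0 -1; 0 168 -27 0 0 0 -1; 0 168 -42 0 0 0 -1; 0 168 -57 0 0 0 -1; 0 168 -70 0 0 0 -1"
}}

```text
t: 40.9
eef_pos: [0.4383, 0.2459, 0.075]
eef_rot: [-1.201, -1.222, 1.221]
wrist_force: [-1.0, -0.7, -0.6]
finger_gap: -0.002
```

Call:
{"api": "carry_out", "payload": {
  "increments": "0 0 -8 0 0 0 -1; 0 2 -16 0 0 0 -1; 0 5 -23 0 0 0 -1; 0 9 -29 0 0 0 -1; 0 14 -33 0 0 0 -1; 0 19 -36 0 0 0 -1; 0 22 -36 0 0 0 -1; 0 24 -36 0 0 0 -1; 0 26 -36 0 0 0 -1; 0 26 -36 0 0 0 -1"
}}

```text
t: 42.15
eef_pos: [0.4729, 0.2465, 0.0487]
eef_rot: [-1.201, -1.222, 1.222]
wrist_force: [1.2, 0.2, -0.5]
finger_gap: 0.003
```

```bash
python3 - <<'E'
from h import *
inc(.47,.245,.045,91)
E
```

```text
now [0.4729 0.2465 0.0487] psi 91.0 tilt y [-0. -0. -1.] q [ 0.25  0.24  1.85  0.    1.05 -1.33] gap 0.003 F [ 1.2  0.2 -0.5] t 42.15
t = [-1.4  3.7  2.9]  wy= -0.0 dist 5
```

Call:
{"api": "carry_out", "payload": {
  "increments": "0 1 0 0 0 0 -1; 0 2 0 0 0 0 -1; 0 3 0 0 0 0 -1; 0 4 0 0 0 0 -1; 0 4 0 0 0 0 -1; 0 4 0 0 0 0 -1; 0 4 0 0 0 0 -1; 0 4 0 0 0 0 -1; 0 4 0 0 0 0 -1; 0 4 0 0 0 0 -1"
}}

```text
t: 43.4
eef_pos: [0.4731, 0.2465, 0.0464]
eef_rot: [-1.201, -1.221, 1.222]
wrist_force: [-5.8, -1.5, 13.1]
finger_gap: 0.004
```

```bash
python3 - <<'E'
from h import *
p,d,w=snap('side','s11'); crop(p,120,60,280,200,5,'pics/s11c.png')
inc(.655,.249,.2,91)
E
```

```text
now [0.4731 0.2465 0.0464] psi 91.0 tilt y [-0. -0. -1.] q [ 0.25  0.25  1.85 -0.    1.05 -1.33] gap -0.002 F [-6.1 -2.  13.4] t 43.45
t = [  -0.7 -153.7 -181.8]  wy= -0.0 dist 238
```

View pics/s11c.png

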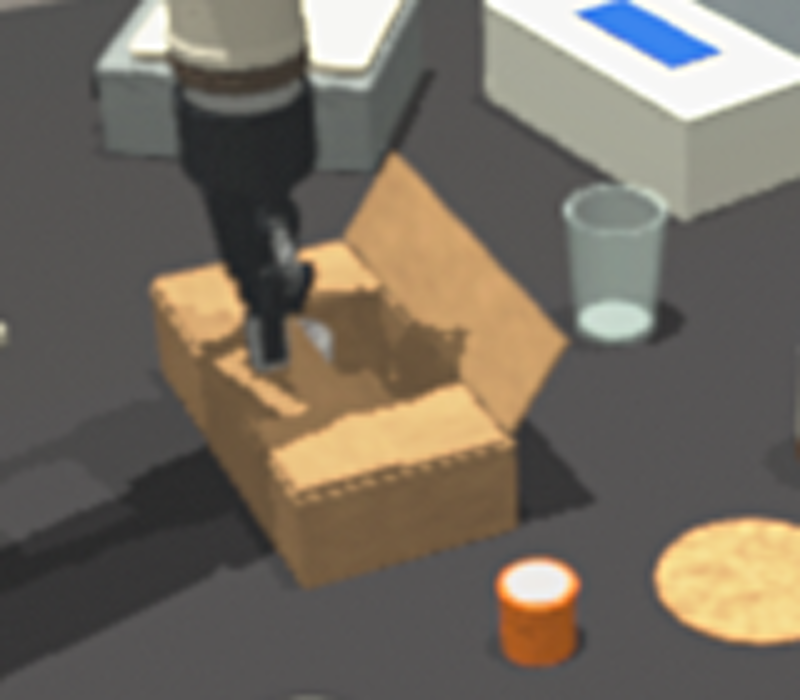

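```bash
python3 - <<'E'
from h import *
p=cv2.imread('pics/top0.png')[:,:,::-1]; crop(p,125,110,240,190,6,'pics/bk.png')
d=np.load('pics/side0.npy');P=cloud('side',d)
for u,v in ((243,100),(243,125),(235,110),(251,110)): print(P[v,u].round(3))
# far flap edge from top
d=np.load('pics/top0.npy');P=cloud('top',d)
for v in range(164,182,2): print(v,P[v,150].round(3),P[v,190].round(3))
E
```

```text
[0.735 0.324 0.073]
[0.709 0.271 0.016]
[0.691 0.293 0.063]
[0.736 0.27  0.064]
164 [ 0.639  0.31  -0.002] [0.636 0.182 0.002]
166 [0.632 0.308 0.005] [0.605 0.163 0.115]
168 [0.602 0.279 0.114] [0.599 0.163 0.114]
170 [0.597 0.281 0.107] [0.595 0.164 0.105]
172 [0.592 0.282 0.101] [0.592 0.166 0.092]
174 [0.588 0.285 0.092] [0.586 0.167 0.087]
176 [0.583 0.285 0.09 ] [0.582 0.169 0.078]
178 [0.578 0.287 0.081] [0.576 0.168 0.08 ]
180 [0.574 0.289 0.073] [0.572 0.17  0.07 ]
```

View pics/bk.png

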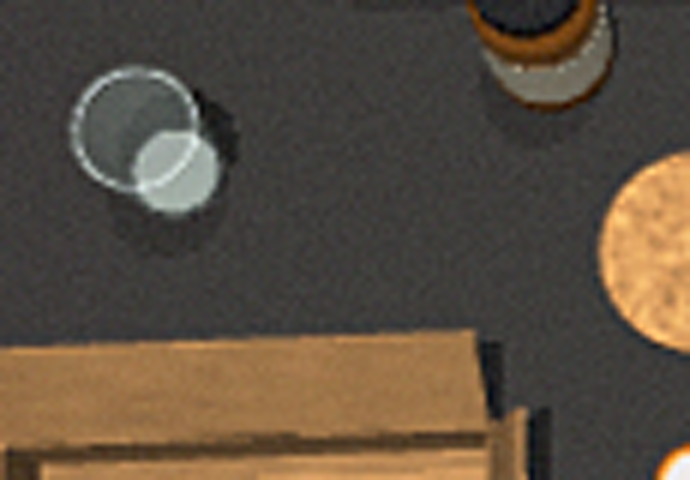

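Call:
{"api": "carry_out", "payload": {
  "increments": "0 -25 0 0 0 0 -1; 0 -75 0 0 0 0 -1; -5 -125 0 0 0 0 -1; -10 -150 -25 0 0 0 -1; -15 -154 -65 0 0 0 -1; -19 -154 -110 0 0 0 -1; -19 -154 -150 0 0 0 -1; -19 -154 -172 0 0 0 -1; -19 -154 -172 0 0 0 -1; -19 -154 -172 0 0 0 -1"
}}

```text
t: 44.7
eef_pos: [0.6445, 0.2306, 0.1985]
eef_rot: [-1.2, -1.221, 1.223]
wrist_force: [0.2, 0.8, 0.1]
finger_gap: 0.005
```

```bash
python3 - <<'E'
from h import *
inc(.645,.23,.072,91)
E
```

```text
now [0.6445 0.2306 0.1985] psi 91.0 tilt y [-0.001 -0.    -1.   ] q [ 0.17  0.45  1.27  0.    1.43 -1.42] gap 0.005 F [0.2 0.8 0.1] t 44.7
t = [ -0.6 126.5  -0.6]  wy= -0.0 dist 126
```

Call:
{"api": "carry_out", "payload": {
  "increments": "0 25 0 0 0 0 -1; 0 70 0 0 0 0 -1; 0 110 0 0 0 0 -1; 0 126 0 0 0 0 -1; 0 127 2 0 0 0 -1; 0 127 14 0 0 0 -1; 0 127 27 0 0 0 -1; 0 127 40 0 0 0 -1; 0 127 52 0 0 0 -1; 0 127 62 0 0 0 -1"
}}

```text
t: 45.95
eef_pos: [0.5837, 0.2296, 0.0734]
eef_rot: [-1.203, -1.224, 1.22]
wrist_force: [0.8, 0.8, 1.1]
finger_gap: -0.002
```

Call:
{"api": "carry_out", "payload": {
  "increments": "0 1 8 0 0 0 -1; 0 3 16 0 0 0 -1; 0 6 23 0 0 0 -1; 0 10 29 0 0 0 -1; 0 15 33 0 0 0 -1; 0 19 35 0 0 0 -1; 0 22 35 0 0 0 -1; 0 24 35 0 0 0 -1; 0 26 35 0 0 0 -1; 0 26 35 0 0 0 -1"
}}

```text
t: 47.2
eef_pos: [0.5482, 0.2287, 0.0465]
eef_rot: [-1.201, -1.221, 1.222]
wrist_force: [-3.7, -0.2, 5.4]
finger_gap: -0.002
```

```bash
python3 - <<'E'
from h import *
inc(.549,.23,.046,91)
E
```

```text
now [0.5482 0.2287 0.0465] psi 91.0 tilt y [-0.001 -0.    -1.   ] q [ 0.19  0.38  1.67 -0.    1.09 -1.4 ] gap -0.002 F [-3.7 -0.2  5.4] t 47.2
t = [ 1.2  0.5 -0.8]  wy= -0.0 dist 2
```

Press a little more, then lift and look.

Call:
{"api": "carry_out", "payload": {
  "increments": "0 1 0 0 0 0 -1; 0 2 0 0 0 0 -1; 0 2 0 0 0 0 -1; 0 2 0 0 0 0 -1; 0 -20 0 0 0 0 -1; 0 -65 0 0 0 0 -1; 0 -110 0 0 0 0 -1; -20 -150 0 0 0 0 -1; -50 -180 0 0 0 0 -1; -80 -190 0 0 0 0 -1"
}}

```text
t: 48.45
eef_pos: [0.5511, 0.1481, 0.2386]
eef_rot: [-1.204, -1.226, 1.22]
wrist_force: [1.0, -0.2, 0.2]
finger_gap: 0.001
```

```bash
python3 - <<'E'
from h import *
p,d,w=snap('side','s12'); crop(p,120,60,280,200,5,'pics/s12c.png')
inc(.552,-.199,.25,81)
p,d,w=snap('top','top12'); P=cloud('top',d)
c,s=np.cos(.02),np.sin(.02)
for v in np.arange(-.11,.12,.03):
    row=[]
    for u in np.arange(-.055,.06,.0157):
        X=[.51+c*u-s*v,.245+s*u+c*v,.0665]; q=proj('top',X).round().astype(int); row.append(round(float(np.median(P[q[1]-1:q[1]+2,q[0]-1:q[0]+2,2]))*1000,1))
    print(round(v,3),row)
E
```

```text
now [0.5515 0.1447 0.239 ] psi 90.9 tilt y [ 0.005 -0.002 -1.   ] q [ 0.05  0.12  1.58 -0.    1.43 -1.54] gap -0.002 F [ 2.6 -1.3  0.9] t 48.5
t = [-343.7  -10.2    4.6]  wy= 9.9 dist 344
-0.11 [65.9, 66.6, 66.4, 66.7, 66.5, 64.9, 65.8, 66.2]
-0.08 [557.7, 555.8, 553.8, 67.8, 65.7, 67.5, 66.6, 66.6]
-0.05 [620.5, 623.2, 622.9, 618.9, 614.6, 603.2, 587.6, 582.7]
-0.02 [616.4, 616.7, 619.7, 65.1, 66.4, 67.3, 67.3, 67.0]
0.01 [625.3, 624.7, 622.3, 66.1, 65.2, 67.0, 64.6, 68.5]
0.04 [629.0, 627.8, 623.2, 64.8, 66.0, 65.1, 65.4, 67.5]
0.07 [626.2, 624.6, 621.9, 64.4, 64.2, 66.3, 65.9, 64.8]
0.1 [606.6, 615.0, 619.2, 595.0, 592.7, 587.8, 585.0, 581.8]
```

View pics/s12c.png

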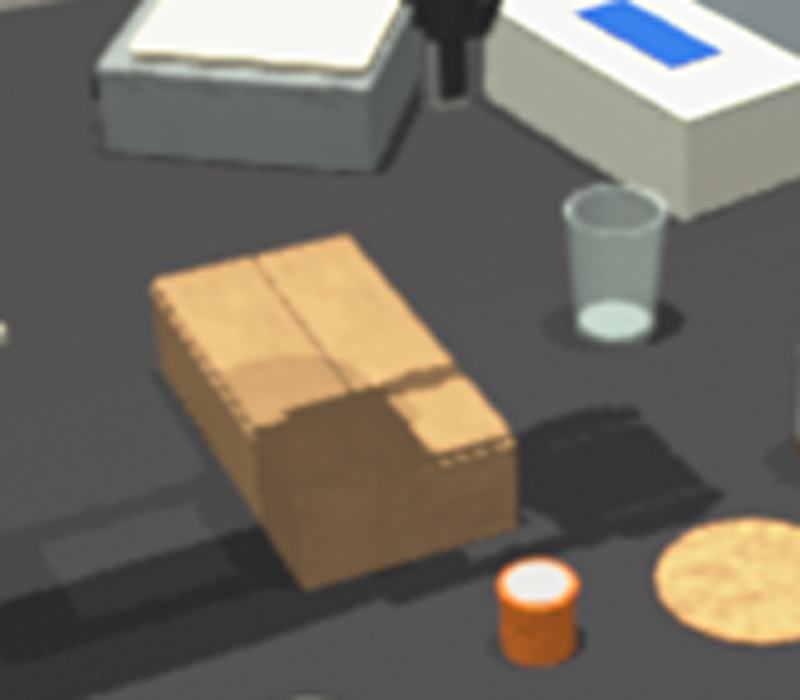

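View pics/top12.png

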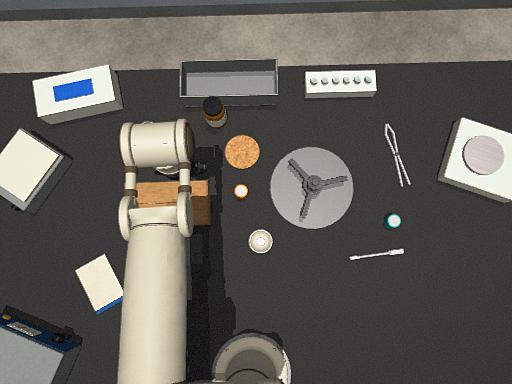

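Call:
{"api": "carry_out", "payload": {
  "increments": "-20 -5 0 0 3 0 1; -60 -10 0 0 6 0 1; -110 -10 1 0 10 0 1; -165 -10 2 0 10 0 1; -220 -10 3 0 10 0 1; -275 -10 4 0 10 0 1; -320 -10 4 0 10 0 1; -341 -10 4 0 10 0 1; -341 -10 4 0 10 0 1; -341 -10 4 0 10 0 1"
}}

```text
t: 49.8
eef_pos: [0.5516, -0.1907, 0.2456]
eef_rot: [-1.278, -1.093, 1.093]
wrist_force: [0.1, -0.4, 0.4]
finger_gap: 1.003
```

```bash
python3 - <<'E'
from h import *
inc(.552,-.199,.052,81)
p,d,w=snap('wrist','w13'); print(proj('wrist',[.552,-.199,.112],w))
E
```

```text
now [ 0.5516 -0.1907  0.2456] psi 81.0 tilt y [-0.     0.001 -1.   ] q [-0.54  0.16  1.53  0.    1.45 -1.95] gap 1.003 F [ 0.1 -0.4  0.4] t 49.8
t = [ -8.3 193.6  -1.7]  wy= 0.0 dist 194
[248.69389799 178.00314517]
```

View pics/w13.png

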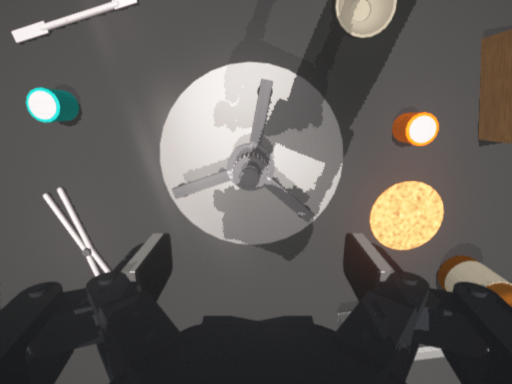

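Call:
{"api": "carry_out", "payload": {
  "increments": "-5 20 -1 0 0 0 1; -8 60 -2 0 0 0 1; -8 105 -2 0 0 0 1; -8 145 -2 0 0 0 1; -8 175 -2 0 0 0 1; -8 190 -2 0 0 0 1; -8 194 -2 0 0 0 1; -8 194 -2 0 0 0 1; -8 194 -2 0 0 0 -1; -8 194 -2 0 0 0 -1"
}}

```text
t: 51.1
eef_pos: [0.5529, -0.2009, 0.0528]
eef_rot: [-1.281, -1.093, 1.092]
wrist_force: [0.4, 0.4, 0.2]
finger_gap: 0.603
```

Call:
{"api": "carry_out", "payload": {
  "increments": "0 0 0 0 0 0 -1; 0 0 0 0 0 0 -1; 0 0 0 0 0 0 -1; 0 0 0 0 0 0 -1; 0 -4 0 0 0 0 -1; 0 -8 0 0 0 0 -1; 0 -12 0 0 0 0 -1; 0 -12.5 0 0 0 0 -1; 0 -12.5 0 0 0 0 -1; 0 -12.5 0 0 0 0 -1"
}}

```text
t: 52.35
eef_pos: [0.5528, -0.1997, 0.0635]
eef_rot: [-1.28, -1.094, 1.091]
wrist_force: [5.1, 1.5, -6.6]
finger_gap: 0.443
```

```bash
python3 - <<'E'
from h import *
inc(.552,-.199,.052,21)
E
```

```text
now [ 0.5528 -0.1997  0.0635] psi 81.0 tilt y [ 0.001  0.001 -1.   ] q [-0.55  0.35  1.68  0.    1.11 -1.97] gap 0.443 F [ 5.1  1.5 -6.6] t 52.35
t = [ 0.6 11.5  0.9]  wy= 60.0 dist 12
```

Call:
{"api": "carry_out", "payload": {
  "increments": "0 -1 0 0 5 0 -1; 0 -1 0 0 13 0 -1; 0 -1 0 0 21 0 -1; 0 -1 0 0 29 0 -1; 0 -1 0 0 37 0 -1; 0 -1 0 0 45 0 -1; 0 -1 0 0 53 0 -1; 0 -1 0 0 58 0 -1; 0 -1 0 0 60.5 0 -1; 0 -1 0 0 60.5 0 -1"
}}

```text
t: 53.6
eef_pos: [0.5522, -0.2003, 0.0645]
eef_rot: [-1.553, -0.282, 0.282]
wrist_force: [4.2, 0.5, -7.8]
finger_gap: 0.445
```

Call:
{"api": "carry_out", "payload": {
  "increments": "0 3 0 0 0 0 -1; 0 7 0 0 0 0 -1; 0 11 0 0 0 0 -1; 0 12.5 0 0 0 0 -1; 0 12.5 0 0 0 0 -1; 0 12.5 0 0 0 0 0; 0 12.5 0 0 0 0 1; 0 12.5 0 0 0 0 1; 0 12.5 0 0 0 0 1; 0 12.5 0 0 0 0 1"
}}

```text
t: 54.85
eef_pos: [0.5522, -0.2005, 0.0528]
eef_rot: [-1.553, -0.28, 0.28]
wrist_force: [-0.3, 0.0, -0.8]
finger_gap: 1.0
```

Call:
{"api": "carry_out", "payload": {
  "increments": "0 -15 0 0 0 0 1; 0 -45 0 0 0 0 1; 0 -90 0 0 0 0 1; 0 -135 0 0 0 0 1; 0 -175 0 0 0 0 1; 0 -195 0 0 0 0 1; 0 -200 0 0 0 0 1; 0 -200 0 0 0 0 1; 0 -200 0 0 0 0 1; 0 -200 0 0 0 0 1"
}}

```text
t: 56.1
eef_pos: [0.5518, -0.2002, 0.2516]
eef_rot: [-1.551, -0.279, 0.282]
wrist_force: [-0.2, -0.1, -1.4]
finger_gap: 1.001
```

```bash
python3 - <<'E'
from h import *
p,d,w=snap('wrist','w14'); inc(.552,-.199,.25,21)
P=cloud('wrist',d,w); Q=P-[.552,-.199,0]; r=np.hypot(Q[...,0],Q[...,1]); m=(r>.05)&(r<.1)&(P[...,2]>.035)&(P[...,2]<.075)
a=np.degrees(np.arctan2(Q[...,1],Q[...,0]))[m]; h,e=np.histogram(a,bins=np.arange(-180,181,4)); print([(int(e[i]),int(h[i])) for i in range(90) if h[i]>3]); print('arm z',np.median(P[m][:,2]))
m=(r<.027)&(r>.022)&(P[...,2]>.03); print('flange z',np.percentile(P[m][:,2],[10,50,90]))
snap('side','s14'); snap('top','top14')
E
```

```text
now [ 0.5519 -0.2003  0.2518] psi 20.5 tilt y [-0.001  0.001 -1.   ] q [-0.55  0.17  1.51 -0.    1.47 -0.91] gap 1.002 F [ 0.3 -0.5 -0.9] t 56.15
t = [0.6 1.8 1.1]  wy= -0.5 dist 2
[(-148, 35), (-144, 155), (-140, 151), (-136, 94), (-28, 18), (-24, 135), (-20, 144), (-16, 111), (-12, 7), (92, 26), (96, 180), (100, 192), (104, 131)]
arm z 0.054643199873528434
flange z [0.35718275 0.36765991 0.37229973]
```

View pics/w14.png

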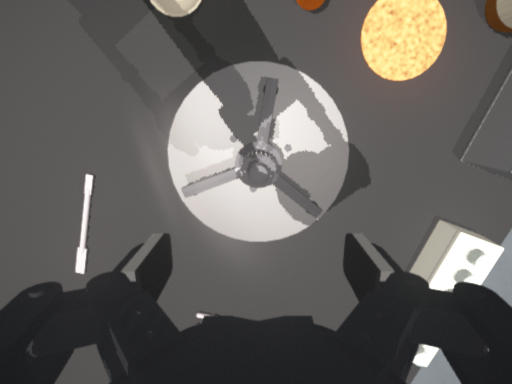

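View pics/s14.png

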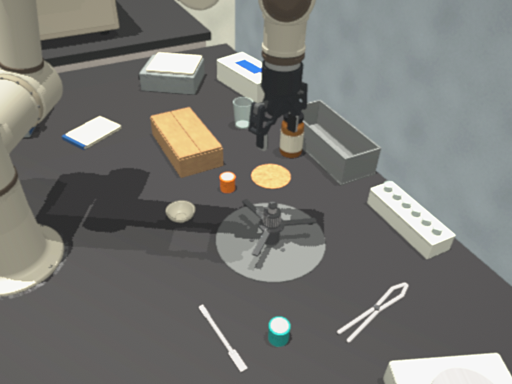

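View pics/top14.png

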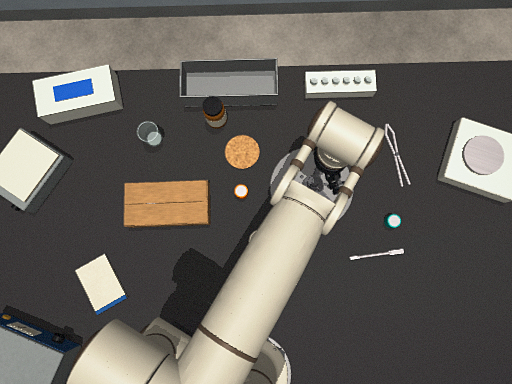

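```bash
python3 - <<'E'
from h import *
for f in ('w1','w14'):
    p,d,w=load(f); P=cloud('wrist',d,w); Q=P-[.552,-.199,0]; r=np.hypot(Q[...,0],Q[...,1]); m=(r>.05)&(r<.1)&(P[...,2]>.0505)&(P[...,2]<.075)
    a=np.degrees(np.arctan2(Q[...,1],Q[...,0])); 
    print(f,[(a[m&(abs(a-c)<18)].mean().round(1),np.median(P[m&(abs(a-c)<18)][:,2]).round(4)) for c in (-140,-20,100)])
p,d,_=load('top14'); P=cloud('top',d); c,s=np.cos(.02),np.sin(.02)
for v in np.arange(-.115,.12,.033):
    print(round(v,3),[round(float(np.median(P[q[1]-1:q[1]+2,q[0]-1:q[0]+2,2]))*1000,1) for u in np.arange(-.055,.06,.0157) for q in [proj('top',[.51+c*u-s*v,.245+s*u+c*v,.0665]).round().astype(int)]])
p0=cv2.imread('pics/top0.png'); 
crop(p,100,90,420,270,2.5,'pics/fin.png')
E
```

```text
w1 [(np.float64(-139.5), np.float64(0.0546)), (np.float64(-18.9), np.float64(0.0546)), (np.float64(100.8), np.float64(0.0547))]
w14 [(np.float64(-139.2), np.float64(0.0547)), (np.float64(-18.6), np.float64(0.0546)), (np.float64(101.2), np.float64(0.0548))]
-0.115 [67.1, 66.6, 65.6, 66.7, 66.4, 68.7, 65.6, 65.1]
-0.082 [65.4, 66.7, 66.1, 65.7, 65.6, 65.1, 67.3, 65.9]
-0.049 [65.6, 64.8, 65.2, 64.3, 67.3, 63.4, 66.3, 63.5]
-0.016 [65.3, 66.2, 66.5, 67.2, 67.8, 66.6, 67.0, 66.0]
0.017 [66.7, 67.8, 67.3, 65.1, 66.8, 67.8, 63.7, 67.3]
0.05 [66.4, 66.4, 63.4, 63.9, 66.2, 67.0, 66.1, 66.6]
0.083 [66.1, 66.7, 66.4, 65.5, 67.2, 67.2, 66.3, 66.2]
0.116 [64.8, 66.7, 65.9, 64.7, 66.0, 67.7, 65.1, 64.7]
```

```bash
python3 - <<'E'
from h import *
print(job.sign_off(), telemetry.read_state()['t'])
E
```

```text
the job is handed in; nothing more can be done
the job is handed in; nothing more can be done
```

The job is finished and handed in at about 56 s of robot time. Only two tins were present, both on the stand; the third place on the stand and the cork mat were empty.

**What I did:** I lifted the collar and turned it to its released position. I stood both tins upright in the carton, then folded down both short flaps, then both long flaps. Last, I turned the collar back and let it drop home.

**Last checks:**
- **Carton:** the lid measured flat to within about 3 mm at 63–69 mm height, as expected with all flaps closed. I saw both tins upright in the carton before closing it and haven't seen inside since.
- **Collar:** the star arms are within 0.4° of their starting angles and 54.7 mm above the bench, so it is locked and down.
- **Other objects:** the bystanders, the orange and the turquoise look-alikes appear unmoved in the side and top views.

**What went wrong or disagreed:**
- **Fingertips higher than stated:** they sit about 25 mm behind the stated TCP. My first push at a short flap passed over it without touching, and I repeated it lower. For the same reason, the tins and the first collar grip were held only near their tops, but nothing slipped.
- **Hard press:** pressing the first short flap flat reached about 38 N vertically (about 42 N in all) at the fingertips. That is well under the 120 N wrist limit. The 40 N limit covers only the arm and gripper body, but the margin was small if fingertips count too.

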